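# Pack and bolt the loan battery chest

## Robot

A 7-joint arm with a two-finger parallel gripper is mounted at the origin on the work surface. World frame = base frame: x ahead of the robot, y to its left, z up, the work surface at z = 0. Lengths are in m, angles in rad, forces in N, time in s.
With the tool pointing down it reaches from about 0.4 to 0.85 m from the base axis. Payload 4.5 kg.
Tool frame: the origin (TCP) lies at the very end of the fingers, on their centre line; the grasp point (between the pads) lies 19 mm behind it; z points along the fingers, y is the line along which they close (so a half turn about z gives the same grasp; the last joint's range is limited). The gripper opens to 88 mm and grips with 3 to 60 N. Pads are 18 mm wide; open, the fingers measure 123 mm over their backs; the gripper's body (75 mm by 187 mm) begins 45 mm behind the grasp point.
Start: joints at [-1.241, 0.689, -0.195, 1.565, 0.157, 0.902, -0.215], TCP at [0.182, 0.598, 0.239] pointing down, gripper open.
Joint ranges: [-3.01, 3.01], [-0.46, 2.08], [-1.47, 1.51], [0.13, 2.56], [-1, 4.14], [0.04, 2.09], [-2.66, 2.66]. Speed limits (rad/s): [2.57, 2.57, 3.14, 3.14, 3.14, 3.14, 3.14].

## Interface

Orientations are given as a unit quaternion [x, y, z, w].
In Python, from plant import r gives the robot as it stands. The module is installed in compiled form; this text tells all that it offers.
- The arm moves only by the tool step_arm, never from a script. Its argument "increments" is a list of rows, each a list of 2 entries, a list of its own where there are three numbers: the shift along the world's x, y, z in cm, then the turn, a rotation vector about the world's x, y, z in degrees. A call has exactly 10 rows; each row shifts and turns the commanded pose from where the row before left it; what a row does not reach is not made up. A row lasts 1/10 s, in which the tool goes at most 50 mm and 8.59 degrees, less where a joint would pass 70% of its speed; a pose out of reach is approached as far as the arm can. A call is refused whole if a number of a shift passes 5 or a number of a turn 8.59, either way. A call with a gripper value outside its range is refused whole. "fingers" is the opening, from 0 (shut) to 1 (fully open), set as the call begins (left out, the last holds). The fingers move at their own pace and stop on an object; "grip_force" is the grip in N (left out, the last holds). Time passes only in rows, so rows that do not move let the fingers close, or fill a call up. It gives the time, the measured TCP pose, the force, the opening and the grip force at its end, in the units of the state.
- r.get_state(): the state, without advancing time (a new reading comes with each control period).
- r.snapshot(name): name is "scene" or "top" or "wrist"; returns (picture, depth): 384x512x3 uint8, red, green, blue; 384x512 float32, m along the optical axis (not along the pixel's ray), 0 where there is no reading.
- r.calibration(name): a dict with "fov_y" (degrees; the focal length in pixels is half the picture's height over the tangent of half this angle, whatever the lens; pixels are square), "cx", "cy" (the principal point, pixels), "R" (3x3) and "t" (3): a world point X has camera coordinates R X + t. Camera axes: x right, y down, z forward; pixel columns grow to the right and rows downward; lengths in m; the calibration is good to about 2 mm. A picture is of the moment at which its call begins: read the wrist's pose just before it. calibration takes no time and is no camera call; for the wrist camera it gives the pose at the moment of the call.
- r.finish_job(): hands the job in; it is judged then, once.
The state is a dict: "clock": time; "q": joint angles; "qd": joint speeds; "joint_torque": joint torques, N m; "tool_pos": TCP position; "eef_rot": TCP orientation; "contact_force": force on the tool from outside, world axes, zero at the start; "moment": the same for the moment, N m; "opening": opening from 0.0 (shut) to 1.0 (fully open); "finger_force": force on a finger pad.
Only numpy, scipy, OpenCV 4.12 (cv2) and the standard library are available. Lean on these libraries where they do the work, as an engineer would, in place of code of your own. Each camera call takes 0.05 s, during which the arm holds its last target. There are 200 camera calls.

## Task

Get the loan battery chest ready to go back on the shelf: take the stray tape measure out of the chest and leave it in the grey tray, and stand every battery pack that lies on the bench upright in a free bay of the chest, one to a bay, with its stem up and its base flat on the chest floor. Then press the lid fully shut past its catch, slide the barrel bolt all the way across through the lid's keeper while its handle stands up, and turn the handle fully down into its notch. Leave everything else on the bench where it is.

Things in the scene. Friction and masses are not known exactly. Their poses are not given: they have to be found in the camera images.
- chest: Plywood chest fixed to the bench. Origin: centre of the box's underside; x away from the robot to the hinge, y along it to the robot's left. 146 (x) by 304 (y) mm, rim 100 mm high, inside 136 by 292, floor 6 thick. Three dividers (4 thick, tops 36 mm high) at y = -73, 0, 73 make four bays 69 mm wide centred at y = -110.5, -36.5, 36.5, 110.5. Front rail: x = -73 to -136, top 60 mm high.
- notch (a point): Bottom of the notch in the bolt's guard, in the chest frame at x = -126, y = -58, z = 66 mm. The guard is an upright steel plate 6 mm thick on the front rail, from y = -135 to -35 mm, its top 105 mm above the bench; the notch is 18 mm wide. Behind it the bolt rod (14 mm thick) runs along y at x = -98, z = 85 mm.
- catch (a point): Spring ball of the lid's catch, 94 mm above the bench, in the chest frame at x = -87, y = 100 mm. Its dark steel housing stands on the front rail, x = -97 to -127, y = 85 to 115 mm, up to 104 mm high.
- lid (a joint): Hinge of the lid, rad: 0 = fully shut, 1.57 = upright; starts open at 1.75 to 1.9, leaning back; limit 2.0. The hinge is stiff: the lid stays where it is left (1 to 4 N at the front edge moves it). At about 0.11 a steel nub on the lid meets the ball catch: it takes about 11 N (9 to 15) down at the front edge to press it past; it then snaps to about 0 and stays.
- lid_front (a point): Middle of the lid's front edge, on its outer (upper) face; z is the lid's outward normal. The lid is plywood, 146 mm from hinge to this edge, 304 wide, 10 thick; shut, its upper face is 110.5 mm above the bench. From the middle of this edge a steel keeper lug 36 mm wide reaches 46 mm farther and, shut, hangs to 69 mm above the bench; the bolt passes through it.
- lid_hinge (a point): Point on the lid's hinge axis, in the middle of the lid's width; in the chest frame at x = 73, y = 0, z = 100.5 mm. The axis is the chest's y.
- bolt (a joint): Travel of the barrel bolt, m: 0 = drawn back (to the robot's right), 0.050 = its stop, fully across; starts at 0 to 0.012. It slides along the chest's +y (to the robot's left), with about 2 N of friction, through the keeper lug of the shut lid. The handle lines up with the notch from 0.043 to 0.050.
- bolt_handle (a joint): Turn of the bolt's handle about the bolt rod, rad: 0 = straight up, growing as it turns down towards the robot (the chest's -x), 1.5 = fully down in the notch, almost level, pointing at the robot. Away from the notch the guard stops it at about 0.75. It stays where it is left (about 1 N at the knob turns it).
- bolt_knob (a point): Centre of the 18 mm ball knob at the end of the bolt's handle (a steel rod 10 mm thick), 60 mm from the axis of the bolt rod: with the handle up 145 mm above the bench, at chest x = -98 mm; fully down 89 mm above the bench, at chest x = -158 mm, in front of guard and rail. Its chest y is -105 mm plus the bolt's travel.
- tray: Grey plastic tray fixed to the bench, open at the top, 130 (x) by 170 (y) mm, 40 mm high, walls and floor 5 mm. Origin: centre of its underside.
- tape: Stray tape measure, a rounded grey and black block with a steel disc on its sides, 56 (its x) by 44 (its y) by 72 mm high, 0.3 kg, with a small steel hook at its +x foot. Origin: centre of its underside. It starts standing in one of the chest's bays, its x along the chest's x.
- tape_center (a point): Centre of the tape measure, 36 mm above its underside.
- pack0: Black stem-type battery pack: base 100 (its x) by 56 (its y) by 45 mm high, with a stem 54 (x) by 40 (y) mm in the middle rising to 83 mm above the underside; about 0.4 kg. Origin: centre of its underside, z up along the stem. In a bay its x lies along the chest's x, either way round. It starts already standing in one of the chest's bays and stays there.
- pack1: Black stem-type battery pack: base 100 (its x) by 56 (its y) by 45 mm high, with a stem 54 (x) by 40 (y) mm in the middle rising to 83 mm above the underside; about 0.4 kg. Origin: centre of its underside, z up along the stem. In a bay its x lies along the chest's x, either way round. It may be absent (no pose); if present it starts standing on the bench.
- pack2: Black stem-type battery pack: base 100 (its x) by 56 (its y) by 45 mm high, with a stem 54 (x) by 40 (y) mm in the middle rising to 83 mm above the underside; about 0.4 kg. Origin: centre of its underside, z up along the stem. In a bay its x lies along the chest's x, either way round. It may be absent (no pose); if present it starts standing on the bench.
- pack3: Black stem-type battery pack: base 100 (its x) by 56 (its y) by 45 mm high, with a stem 54 (x) by 40 (y) mm in the middle rising to 83 mm above the underside; about 0.4 kg. Origin: centre of its underside, z up along the stem. In a bay its x lies along the chest's x, either way round. It may be absent (no pose); if present it starts standing on the bench.
- mug: White mug, 76 mm wide and 85 mm high; a bystander, to be left where it is. Origin: centre of its underside.
- jar: Glass jar with a steel cap, 68 mm wide, 75 mm high; a bystander, to be left where it is. Origin: centre of its underside.
- tin: Blue paint tin, 60 mm wide, 80 mm high; a bystander, to be left where it is. Origin: centre of its underside.
- sander: Cork sanding block with a wooden grip, 100 by 55 by 42 mm; a bystander, to be left where it is. Origin: centre of its underside.
- torch: Orange and black torch lying on the bench, 155 mm long, 50 mm high; a bystander, to be left where it is. Origin: centre of its underside at the handle.
- block: Offcut of pale wood, 130 by 50 by 40 mm; a bystander, to be left where it is. Origin: centre of its underside.
Mind the look-alikes: they are no part of the job. Leave any red look-alike of the pack2 alone. What is shaped like the pack1 but pink is not meant.

How it is judged:
By the outcome, as a careful person would: the job done as asked, in the order asked, and still so for the second after the job is handed in, with the robot touching nothing.
Of pack1, pack2, pack3 only 2 to 3 are there at a start; the rules pass over those that are not, and their reading is None.
At some moment in a run one of pack1, pack2, pack3, tape may be knocked a few centimetres aside while the robot is not near it.
Once in a run the grip may slacken for a moment while it holds something.
It also fails if it takes over 208 s, if anything falls off the work surface, if the arm or the gripper's body presses on something with over 40 N, if the wrist force passes 120 N, or if a joint passes its speed limit or range.

## Working session

There is one attempt and no reset: what is moved stays moved. The work goes in short steps, Python scripts to look and compute and a tool call to move; the robot and the scene stay as the last step left them, time stands still between calls to the robot, and variables do not carry over. Pictures are saved under pics/ and viewed, at most 14 in all, crops included, and the job is handed in when it is done.

Besides the shell and the picture viewer there is one more tool, called after "Request:" as name(argument=value, ...), one argument or row to a line, values as JSON. step_arm: Moves the arm, as the interface text tells. Its arguments: {"type":"object","properties":{"increments":{"type":"array","items":{"type":"array"}},"fingers":{"type":"number"},"grip_force":{"type":"number"}},"required":["increments"]}

```bash
mkdir -p pics
cat > h.py <<'E'
import numpy as np, cv2
from plant import r
def snap(n):
    c=r.calibration(n); im,d=r.snapshot(n); return im,d,c
def cloud(d,c):
    f=192/np.tan(np.radians(c['fov_y'])/2)
    v,u=np.mgrid[0:384,0:512]
    P=np.stack([(u-c['cx'])/f*d,(v-c['cy'])/f*d,d],-1)
    W=(P-np.array(c['t']))@np.array(c['R']); W[d==0]=np.nan
    return W
E
python3 - <<'E'
from h import *
for n in ['scene','top']:
    im,d,c=snap(n); cv2.imwrite(f'pics/{n}0.png',cv2.resize(im[...,::-1],(800,600))); np.savez(f'{n}0.npz',im=im,W=cloud(d,c))
    print(n,c['fov_y'],c['cx'],c['cy'],np.round(-np.array(c['R']).T@c['t'],3))
print(r.get_state())
E
```

```text
scene 49.16191167621302 259.93438260257045 193.3488721002919 [1.361 0.296 0.927]
top 51.82484142399062 253.13093541558166 185.9715193005622 [0.284 0.035 1.255]
{'clock': 0.1, 'q': array([-1.24120977,  0.68989745, -0.1944988 ,  1.56620702,  0.15732842,
        0.90251412, -0.2151281 ]), 'qd': array([ 1.65555735e-03, -3.10652797e-03, -1.31769209e-03, -3.17045913e-03,
       -9.03003118e-05, -2.94999720e-04, -3.78287061e-04]), 'joint_torque': array([-1.60545173e-03, -5.28506899e+01, -1.27095256e+00, -1.53839636e+01,
       -5.25347411e-02,  2.03366733e-03,  4.03614933e-05]), 'tool_pos': array([0.18208111, 0.59730952, 0.23800017]), 'eef_rot': array([ 1.47332258e-01,  9.89086719e-01, -8.15858455e-04, -4.28192858e-05]), 'contact_force': array([-0.1360529 , -0.94011696, -0.59233334]), 'moment': array([0.04191539, 0.01605286, 0.01657516]), 'finger_force': 0.0, 'opening': 0.9986407862785781}
```

View pics/top0.png

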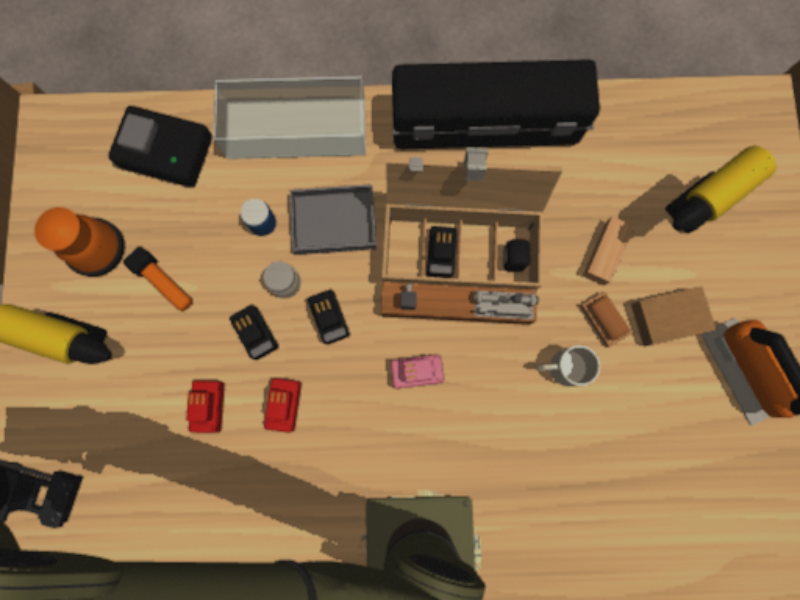

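View pics/scene0.png

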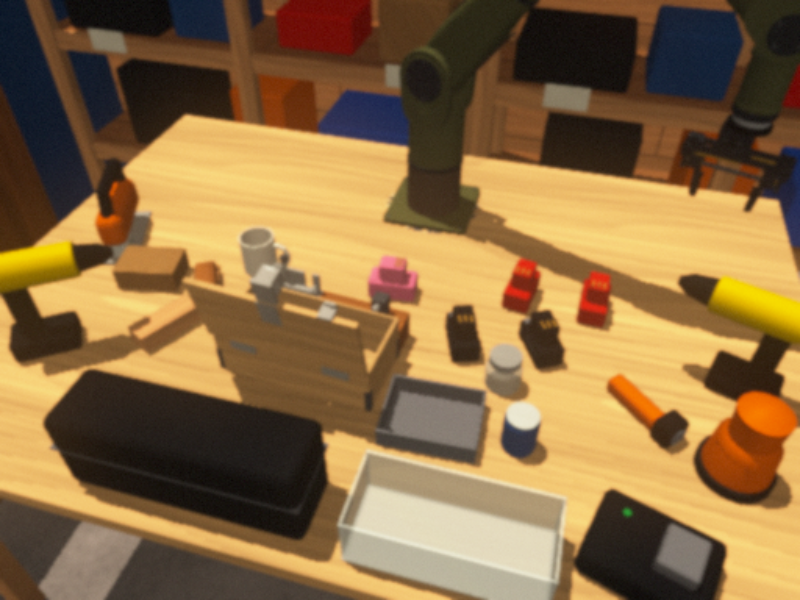

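The top view shows two black packs on the bench at (254,332) and (327,316). The red ones at (205,405) and (282,405) and the pink one at (417,371) are look-alikes. In the chest, pack0 is at (441,250) and the tape at (517,255). The grey tray is at (333,218), and the box at (290,118) is not the tray. Next I measure these.

Run:
```python
from h import *
z=np.load('top0.npz'); im,W=z['im'],z['W']
k=512/800
def reg(u0,v0,u1,v1):
    return W[int(v0*k):int(v1*k),int(u0*k):int(u1*k)].reshape(-1,3), im[int(v0*k):int(v1*k),int(u0*k):int(u1*k)].reshape(-1,3)
def rect(n,P):
    P=P[~np.isnan(P).any(1)]
    if len(P)<5: print(n,len(P));return
    c,s,a=cv2.minAreaRect((P[:,:2]*1000).astype(np.float32))
    print(n,len(P),'c',np.round(c,1),'size',np.round(s,1),'ang',round(a,1),'z',np.round(np.nanpercentile(P[:,2],[5,50,95])*1000,1))
P,_=reg(375,195,548,330)
rect('rim',P[(P[:,2]>.094)&(P[:,2]<.106)&(P[:,0]>0)])
rect('rail',P[(P[:,2]>.053)&(P[:,2]<.066)])
for n,b in dict(pA=(225,300,282,362),pB=(302,285,352,345),red=(260,370,305,440),tray=(284,180,382,258)).items():
    P,_=reg(*b); 
    rect(n+' all',P[P[:,2]>.012]); 
    rect(n+' base',P[(P[:,2]>.036)&(P[:,2]<.054)]); rect(n+' stem',P[P[:,2]>.074])
P,C=reg(425,220,462,280); rect('pack0 stem',P[(P[:,2]>.075)])
P,C=reg(500,232,537,276); dk=C.max(1)<70; rect('tape',P[dk&(P[:,2]>.065)])
P,C=reg(380,280,545,326); rect('knobs',P[P[:,2]>.12]); rect('catch',P[(P[:,2]>.095)&(P[:,1]>.05)]); rect('guard',P[(P[:,2]>.1)&(P[:,2]<.11)])
P,C=reg(380,140,570,215); rect('lid hi',P[P[:,2]>.2]); print(np.nanmax(P[:,2]))
P,C=reg(463,148,490,182); rect('keeper',P[P[:,2]>.2])
cv2.imwrite('pics/t1.png',cv2.resize(im[115:215,225:360,::-1],(800,592),interpolation=cv2.INTER_CUBIC))
```

```text
rim 914 c [557.2 -96.9] size [304.4 205.9] ang 84.9 z [ 95.2 100.3 105.3]
rail 1815 c [549.6 -96.7] size [304.1 206.3] ang 85.3 z [55.1 60.1 64.5]
pA all 633 c [433.2 318.5] size [100.9  57.1] ang 28.8 z [28.1 48.3 85.3]
pA base 306 c [433.2 318.5] size [100.9  56.9] ang 28.7 z [38.2 45.  49.7]
pA stem 245 c [433.2 318.5] size [53.6 40.6] ang 28.6 z [77.6 82.6 86.4]
pB all 596 c [460.  169.2] size [100.2  56.4] ang 19.9 z [37.7 47.7 85.6]
pB base 317 c [460.  169.2] size [100.2  56.2] ang 19.9 z [39.4 44.9 49.4]
pB stem 239 c [459.9 169.1] size [53.9 40. ] ang 19.2 z [78.2 83.  87.1]
red all 657 c [288.6 259.9] size [56.5 99.7] ang 81.3 z [32.3 47.6 85.5]
red base 339 c [288.6 260. ] size [56.1 99.7] ang 81.3 z [38.9 44.3 49.6]
red stem 256 c [288.6 260.5] size [40.4 53.8] ang 80.5 z [78.6 82.3 86.8]
tray all 567 c [663.9 158.8] size [133.3 170.1] ang 2.5 z [14.5 35.9 42.6]
tray base 278 c [663.4 158.7] size [132.2 169.9] ang 2.5 z [36.6 39.8 43.8]
tray stem 0
pack0 stem 269 c [563.6 -56. ] size [98.  65.7] ang 0.1 z [ 83.   88.7 100.3]
tape 239 c [ 559.8 -212.6] size [71.7 47.8] ang 6.5 z [67.5 76.3 80.6]
knobs 31 c [ 466.4 -185.3] size [14.2 14.2] ang 83.9 z [145.4 151.  154.2]
catch 0
guard 215 c [ 479.6 -109.6] size [264.  64.] ang 87.9 z [100.4 103.5 107.5]
lid hi 1476 c [ 676.6 -107.1] size [303.7  46.2] ang 87.9 z [203.3 239.  288.9]
0.2953406165836803
keeper 338 c [ 676.2 -112. ] size [48.7 46.1] ang 89.0 z [214.5 285.8 291.6]
```

View pics/t1.png

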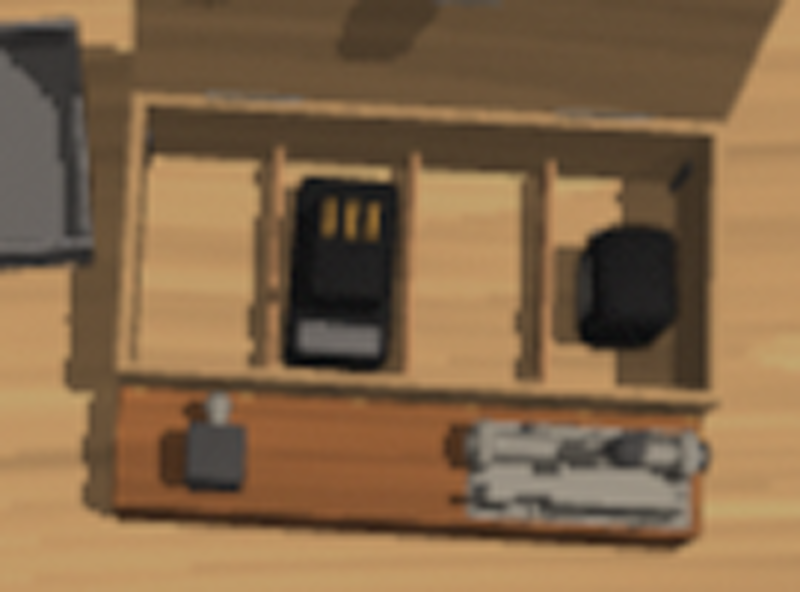

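```bash
cat >> h.py <<'E'
from scipy.optimize import minimize
def fitchest(W,x0=(.582,-.1,-3)):
    P=W.reshape(-1,3); P=P[~np.isnan(P).any(1)]; P=P[(abs(P[:,0]-.55)<.2)&(abs(P[:,1]+.1)<.25)]
    rim=P[abs(P[:,2]-.1)<.004][:,:2]*1000; rail=P[abs(P[:,2]-.06)<.004][:,:2]*1000
    def loc(p,q):
        a=np.radians(p[2]);d=q-np.array(p[:2])*1000
        return d@np.array([[np.cos(a),-np.sin(a)],[np.sin(a),np.cos(a)]])
    def f(p):
        l=loc(p,rim); sd=np.maximum(abs(l[:,0])-70.5,abs(l[:,1])-149); 
        m=rail; l2=loc(p,m); s2=np.maximum(abs(l2[:,0]+104.5)-31.5,abs(l2[:,1])-152)
        return np.minimum(np.maximum(abs(sd)-2.7,0),8).sum()+np.clip(s2,0,6).sum()
    best=min((minimize(f,[x0[0]+i*.006,x0[1]+j*.006,x0[2]+k],method='Nelder-Mead') for i in (-1,0,1) for j in (-1,0,1) for k in (-2,0,2)),key=lambda s:s.fun)
    return best.x,best.fun,len(rim),len(rail)
def toch(p,X):
    a=np.radians(p[2]);X=np.atleast_2d(X);d=(X[:,:2]-np.array(p[:2]))@np.array([[np.cos(a),-np.sin(a)],[np.sin(a),np.cos(a)]])
    return np.c_[d,X[:,2:]]*1000
def tow(p,c):
    a=np.radians(p[2]);return np.array(p[:2])+np.array([[np.cos(a),-np.sin(a)],[np.sin(a),np.cos(a)]])@np.array(c[:2])/1000
E
python3 - <<'E'
from h import *
for n in ['top','scene']:
    z=np.load(n+'0.npz'); im,W=z['im'],z['W']
    p,f,a,b=fitchest(W); print(n,np.round(p,4),f,a,b)
    if n=='top': p0=p
    Q=toch(p0,np.nan_to_num(W.reshape(-1,3))); C=im.reshape(-1,3)
    def st(nm,m):
        q=Q[m]; print(nm,m.sum(),'med',np.round(np.median(q,0),1) if len(q) else '', np.round(np.percentile(q,[4,96],0),1).tolist() if len(q) else '')
    ins=(abs(Q[:,0])<64)
    st('tape',ins&(Q[:,1]<-76)&(Q[:,1]>-143)&(Q[:,2]>66)&(Q[:,2]<92)&(C.max(1)<90))
    st('p0stem',ins&(Q[:,1]<70)&(Q[:,1]>2)&(Q[:,2]>83)&(Q[:,2]<95))
    st('knob',(Q[:,0]<-70)&(Q[:,0]>-140)&(abs(Q[:,1]+95)<40)&(Q[:,2]>130)&(Q[:,2]<160))
    st('catch',(Q[:,0]<-75)&(Q[:,0]>-140)&(abs(Q[:,1]-100)<40)&(Q[:,2]>97)&(Q[:,2]<110))
    L=(abs(Q[:,1])<150)&(abs(Q[:,1])>30)&(Q[:,0]>60)&(Q[:,0]<140)&(Q[:,2]>140)&(Q[:,2]<240)
    q=Q[L]; print('lid',L.sum(),np.polyfit(q[:,2],q[:,0],1), [(h,np.round(np.median(q[abs(q[:,2]-h)<10,0]),1)) for h in (150,180,210,230)])
    print('3rd pack? black heights', )
E
```

```text
top [ 0.5834 -0.0991 -4.7171] 1921.3412539069104 716 1540
tape 237 med [  -5.3 -111.8   76.4] [[-28.7, -132.0, 68.0], [18.9, -92.6, 80.7]]
p0stem 222 med [-1.  36.8 88.5] [[-25.2, 18.7, 83.8], [24.3, 55.0, 93.0]]
knob 31 med [-109.4  -96.5  151. ] [[-116.5, -102.5, 145.4], [-102.6, -89.0, 154.3]]
catch 115 med [-111.1   99.2  103.2] [[-126.1, 86.0, 98.8], [-87.5, 112.5, 107.6]]
lid 1590 [ 0.19514737 52.92137488] [(150, np.float64(82.3)), (180, np.float64(88.0)), (210, np.float64(93.7)), (230, np.float64(97.8))]
3rd pack? black heights
scene [ 0.5867 -0.0996 -4.1089] 3440.40205331438 478 578
tape 0 med  
p0stem 0 med  
knob 35 med [-104.1  -96.   146.7] [[-111.5, -103.7, 132.7], [-97.9, -89.8, 153.0]]
catch 100 med [-105.5  100.   102.7] [[-126.4, 86.0, 97.6], [-82.5, 112.9, 106.7]]
lid 1803 [ 0.19189526 62.41458714] [(150, np.float64(91.2)), (180, np.float64(97.1)), (210, np.float64(102.6)), (230, np.float64(106.7))]
3rd pack? black heights
```

Request:
step_arm(
  increments=[
    [[3.2,-2.2,1.4],[0,0,1.25]],
    [[3.2,-2.2,1.4],[0,0,1.25]],
    [[3.2,-2.2,1.4],[0,0,1.25]],
    [[3.2,-2.2,1.4],[0,0,1.25]],
    [[3.2,-2.2,1.4],[0,0,1.25]],
    [[3.2,-2.2,1.4],[0,0,1.25]],
    [[3.2,-2.2,1.4],[0,0,1.25]],
    [[3.2,-2.2,1.4],[0,0,1.25]],
    [[3.2,-2.2,1.4],[0,0,1.25]],
    [[3.2,-2.2,1.4],[0,0,1.25]],
  ],
)

```text
clock: 1.1
tool_pos: [0.5031, 0.3765, 0.3789]
eef_rot: [0.038, 0.999, -0.0, -0.0]
contact_force: [0.9, 0.7, -0.1]
opening: 1.0
finger_force: 0.0
```

Request:
step_arm(
  increments=[
    [[0.5,-4.9,0],[0,0,0]],
    [[0.5,-4.9,0],[0,0,0]],
    [[0.5,-4.9,0],[0,0,0]],
    [[0.5,-4.9,0],[0,0,0]],
    [[0.5,-4.9,0],[0,0,0]],
    [[0.5,-4.9,0],[0,0,0]],
    [[0.5,-4.9,0],[0,0,0]],
    [[0.5,-4.9,0],[0,0,0]],
    [[0.5,-4.9,0],[0,0,0]],
    [[0,-4.9,0],[0,0,0]],
  ],
)

```text
clock: 2.1
tool_pos: [0.5471, -0.1142, 0.3784]
eef_rot: [0.039, 0.999, 0.0, -0.0]
contact_force: [0.4, 0.4, 0.9]
opening: 1.0
finger_force: 0.0
```

Run:
```python
from h import *
im,d,c=snap('wrist'); W=cloud(d,c); np.savez('w1.npz',im=im,W=W)
cv2.imwrite('pics/w1.png',cv2.resize(im[...,::-1],(800,600)))
print(np.round(-np.array(c['R']).T@c['t'],3))
p,f,a,b=fitchest(W,(.584,-.099,-4.5)); print(np.round(p,4),f,a,b)
Q=toch(p,np.nan_to_num(W.reshape(-1,3))); C=im.reshape(-1,3)
def st(nm,m):
    q=Q[m]; print(nm,m.sum(),np.round(np.median(q,0),1) if len(q) else '', np.round(np.percentile(q,[3,97],0),1).tolist() if len(q) else '')
    if len(q)>5: print(cv2.minAreaRect(q[:,:2].astype(np.float32)))
ins=(abs(Q[:,0])<64)
st('tape',ins&(Q[:,1]<-76)&(Q[:,1]>-143)&(Q[:,2]>20)&(Q[:,2]<92)&(C.max(1)<110))
st('tapetop',ins&(Q[:,1]<-76)&(Q[:,1]>-143)&(Q[:,2]>72)&(Q[:,2]<85))
st('p0stem',ins&(Q[:,1]<70)&(Q[:,1]>2)&(Q[:,2]>83)&(Q[:,2]<95))
st('knob',(Q[:,0]<-70)&(Q[:,0]>-150)&(abs(Q[:,1]+95)<40)&(Q[:,2]>130)&(Q[:,2]<170))
st('catch',(Q[:,0]<-75)&(Q[:,0]>-140)&(abs(Q[:,1]-100)<40)&(Q[:,2]>98)&(Q[:,2]<110))
```

```text
[ 0.481 -0.109  0.525]
[ 0.5813 -0.0976 -4.6617] 8062.165838649851 2754 6587
tape 1031 [  -7.7 -109.3   77. ] [[-30.3, -132.0, 31.0], [20.3, -90.1, 79.7]]
((0.2904853820800781, -115.83657836914062), (54.12815475463867, 126.41460418701172), 89.9664077758789)
tapetop 781 [  -3.8 -111.9   77.7] [[-27.3, -131.0, 73.1], [20.4, -93.4, 79.8]]
((-2.603757858276367, -112.95967102050781), (53.07822799682617, 41.347496032714844), 2.7241556644439697)
p0stem 854 [-1.7 36.5 89.6] [[-25.4, 17.9, 85.7], [24.4, 55.4, 91.7]]
((0.42987632751464844, 37.29584503173828), (40.479515075683594, 54.31698226928711), 88.40916442871094)
knob 162 [-107.9  -96.   151.3] [[-115.3, -103.9, 146.3], [-100.7, -89.2, 154.0]]
((-107.85765838623047, -96.96648406982422), (16.748775482177734, 17.014427185058594), 71.90689849853516)
catch 540 [-110.    98.9  104.5] [[-126.2, 85.3, 98.9], [-84.9, 112.8, 106.3]]
((-103.42733764648438, 99.81878662109375), (30.18574333190918, 45.721187591552734), 89.86024475097656)
```

View pics/w1.png

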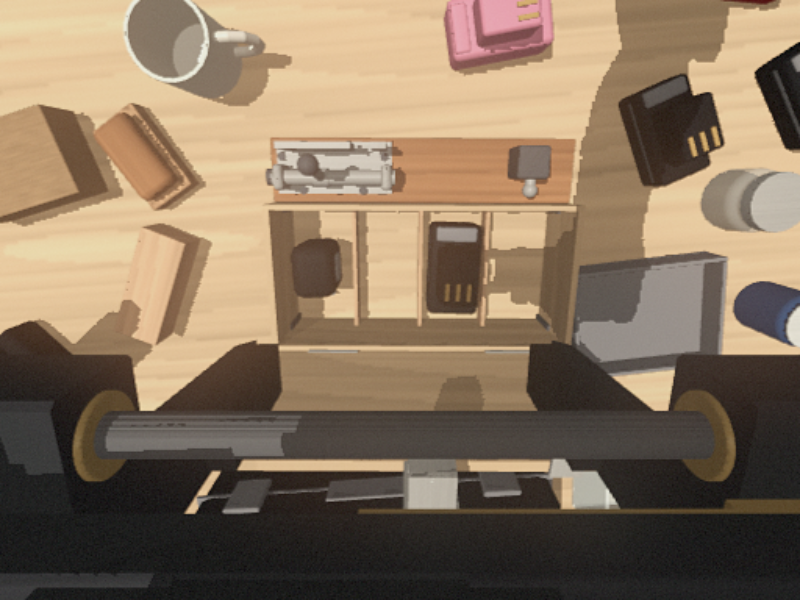

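The wrist view shows the chest with the tape at (316,268) and pack0 at (455,268). The bolt knob is at (307,163), leaning slightly forward. The tape sits only about 11 mm from the end wall, so it has to be gripped across its x. The knob and the lid leave too little room for the gripper body, so I first lean the handle forward. I will stand it up again later.

Request:
step_arm(
  increments=[
    [[-2.6,-3.7,0],[0,0,0]],
    [[-2.65,-3.65,0],[0,0,0]],
    [[0,0,-4],[0,0,0]],
    [[0,0,-4],[0,0,0]],
    [[0,0,-4],[0,0,0]],
    [[0,0,-4],[0,0,0]],
    [[0,0,-4],[0,0,0]],
    [[0,0,-4],[0,0,0]],
    [[0,0,-0.8],[0,0,0]],
    [[0,0,0],[0,0,0]],
  ],
  fingers=0,
)

```text
clock: 3.15
tool_pos: [0.494, -0.1852, 0.1299]
eef_rot: [0.039, 0.999, 0.0, -0.001]
contact_force: [0.7, -0.4, 1.5]
opening: 0.124
finger_force: 0.0
```

Request:
step_arm(
  increments=[
    [[-0.6,0.05,0],[0,0,0]],
    [[-0.6,0.05,0],[0,0,0]],
    [[-0.6,0.05,0],[0,0,0]],
    [[-0.5,0.04,0],[0,0,0]],
    [[-0.5,0.04,0],[0,0,0]],
    [[-0.4,0.03,0],[0,0,0]],
    [[-0.3,0.03,0],[0,0,0]],
    [[-0.2,0.02,0],[0,0,0]],
    [[-0.2,0,0],[0,0,0]],
    [[0,0,0],[0,0,0]],
  ],
)

```text
clock: 4.15
tool_pos: [0.4555, -0.1825, 0.1307]
eef_rot: [0.039, 0.999, 0.0, -0.0]
contact_force: [1.3, -1.3, -0.2]
opening: 0.002
finger_force: 0.6
```

```bash
cat > ch.py <<'E'
from h import *
O=np.array([.5822,-.0985,-4.7])
def report(name,tag=None):
    im,d,c=snap(name); W=cloud(d,c); Q=toch(O,np.nan_to_num(W.reshape(-1,3))); C=im.reshape(-1,3)
    m=(Q[:,0]<-76)&(Q[:,0]>-175)&(abs(Q[:,1]+80)<50)&(Q[:,2]>112)&(Q[:,2]<165)
    if m.sum(): print(name,'knob',m.sum(),np.round(np.median(Q[m],0),1),np.round(np.percentile(Q[m],[3,97],0),1).tolist())
    if tag: cv2.imwrite(f'pics/{tag}.png',cv2.resize(im[...,::-1],(800,600)))
    return im,W,Q,C
E
python3 - <<'E'
from ch import *
s=r.get_state(); print(np.round(s['q'],3), toch(O,s['tool_pos']))
report('top')
E
```

```text
[ 0.378  0.7   -0.146  2.064  0.246  0.394  1.531] [[-119.3931574   -94.11125707  130.69014243]]
top knob 7 [-142.1 -100.7  136.7] [[-143.0, -103.6, 130.8], [-134.6, -93.6, 139.0]]
```

Request:
step_arm(
  increments=[
    [[0,0,4.6],[0,0,8.5]],
    [[0,0,4.6],[0,0,8.5]],
    [[2.3,-0.58,0],[0,0,8.5]],
    [[2.3,-0.58,0],[0,0,8.5]],
    [[2.3,-0.58,0],[0,0,8.5]],
    [[2.3,-0.58,0],[0,0,8.5]],
    [[2.3,-0.58,0],[0,0,8.5]],
    [[2.3,-0.58,0],[0,0,8.5]],
    [[2.3,-0.58,0],[0,0,8.5]],
    [[2.3,-0.58,0],[0,0,8.5]],
  ],
)

```text
clock: 5.2
tool_pos: [0.6323, -0.2253, 0.2205]
eef_rot: [-0.633, 0.774, 0.002, -0.005]
contact_force: [-0.3, 2.7, -1.6]
opening: 0.007
finger_force: 0.0
```

Request:
step_arm(
  increments=[
    [[0,0,0],[0,0,4.5]],
    [[0.45,-0.04,0],[0,0,0]],
    [[0.45,-0.04,0],[0,0,0]],
    [[0.45,-0.04,0],[0,0,0]],
    [[0.45,-0.04,0],[0,0,0]],
    [[0.45,-0.04,0],[0,0,0]],
    [[0.45,-0.04,0],[0,0,0]],
    [[0.45,-0.04,0],[0,0,0]],
    [[0.45,-0.04,0],[0,0,0]],
    [[0,0,0],[0,0,0]],
  ],
)

```text
clock: 6.2
tool_pos: [0.6687, -0.2274, 0.2203]
eef_rot: [-0.663, 0.749, 0.003, -0.002]
contact_force: [-0.5, 0.4, -0.5]
opening: 0.007
finger_force: 0.2
```

Run:
```python
from ch import *
s=r.get_state(); print(np.round(s['q'],3), toch(O,s['tool_pos']), s['eef_rot'],s['contact_force'])
im,W,Q,C=report('top')
L=(Q[:,1]>30)&(Q[:,1]<150)&(Q[:,0]>60)&(Q[:,0]<170)&(Q[:,2]>130)&(Q[:,2]<230)
q=Q[L]; print('lid',L.sum(),[(h,np.round(np.median(q[abs(q[:,2]-h)<10,0]),1)) for h in (150,180,210)])
L=(Q[:,1]<-75)&(Q[:,1]>-145)&(abs(Q[:,0])<66)&(Q[:,2]>60)&(Q[:,2]<85)&(C.max(1)<100); print(L.sum())
```

```text
[ 0.716  1.035 -1.136  1.27   0.916  1.381  2.654] [[  96.82049443 -121.38277379  220.28489553]] [-0.66296983  0.74863768  0.00278567 -0.00220727] [-0.54672469  0.39667635 -0.46559582]
top knob 42 [-134.4  -97.2  134.4] [[-144.6, -103.1, 113.1], [-116.7, -89.8, 140.8]]
lid 943 [(150, np.float64(89.4)), (180, np.float64(98.9)), (210, np.float64(108.2))]
252
```

Request:
step_arm(
  increments=[
    [[0.3,-0.02,0],[0,0,0]],
    [[0.3,-0.02,0],[0,0,0]],
    [[0.3,-0.02,0],[0,0,0]],
    [[0.3,-0.02,0],[0,0,0]],
    [[-2.0,0.3,0],[0,0,0]],
    [[-2.0,0.3,0],[0,0,-8.4]],
    [[-2.0,0.3,0],[0,0,-8.4]],
    [[-2.0,0.3,0],[0,0,-8.4]],
    [[-2.0,0.3,0],[0,0,-8.4]],
    [[-2.0,0.3,0],[0,0,-8.4]],
  ],
)

```text
clock: 7.25
tool_pos: [0.5604, -0.21, 0.221]
eef_rot: [-0.348, 0.937, 0.003, -0.0]
contact_force: [0.2, 0.2, 0.2]
opening: 0.006
finger_force: 0.0
```

Request:
step_arm(
  increments=[
    [[0,0,0],[0,0,-8.4]],
    [[0,0,0],[0,0,-8.4]],
    [[0,0,0],[0,0,-8.4]],
    [[0,0,0],[0,0,-8.4]],
    [[0,0,0],[0,0,-8.4]],
    [[0,0,0],[0,0,-8.4]],
    [[0,0,0],[0,0,-8.4]],
    [[0,0,0],[0,0,-8.4]],
    [[0,0,0],[0,0,-8.4]],
    [[0,0,0],[0,0,-8.4]],
  ],
  fingers=1,
)

```text
clock: 8.25
tool_pos: [0.5614, -0.2099, 0.2211]
eef_rot: [0.368, 0.93, 0.004, 0.003]
contact_force: [-0.3, -0.4, -0.0]
opening: 0.888
finger_force: 0.0
```

Request:
step_arm(
  increments=[
    [[0,0,0],[0,0,-8.4]],
    [[0,0,0],[0,0,-8.4]],
    [[0,0,0],[0,0,-8.4]],
    [[0,0,0],[0,0,-8.4]],
    [[0,0,0],[0,0,-8.4]],
    [[0,0,0],[0,0,0]],
    [[0,0,0],[0,0,0]],
    [[0,0,0],[0,0,0]],
    [[0,0,0],[0,0,0]],
    [[0,0,0],[0,0,0]],
  ],
)

```text
clock: 9.25
tool_pos: [0.5601, -0.2103, 0.2205]
eef_rot: [0.675, 0.738, 0.003, 0.002]
contact_force: [-0.2, -0.1, -1.1]
opening: 1.003
finger_force: 0.0
```

```bash
cat >> ch.py <<'E'
def pose():
    s=r.get_state(); a,b=s['eef_rot'][:2]
    print('q',np.round(s['q'],2),'chest',np.round(toch(O,s['tool_pos']),1),'yawY',round(np.degrees(np.arctan2(2*b*b-1,2*a*b)),1),'rot',np.round(s['eef_rot'],3),'F',np.round(s['contact_force'],1))
E
python3 - <<'E'
from ch import *
pose()
im,W,Q,C=report('top')
L=(Q[:,1]>30)&(Q[:,1]<150)&(Q[:,0]>60)&(Q[:,0]<170)&(Q[:,2]>130)&(Q[:,2]<230)
q=Q[L]; print('lid',L.sum(),[(h,np.round(np.median(q[abs(q[:,2]-h)<10,0]),1)) for h in (150,180,210)])
im,W,Q,C=report('wrist','w2')
L=(Q[:,1]<-75)&(Q[:,1]>-143)&(abs(Q[:,0])<66)&(Q[:,2]>70)&(Q[:,2]<85)&(C.max(1)<110); print(L.sum(),np.round(np.percentile(Q[L],[2,50,98],0),1))
E
```

```text
q [ 0.59  0.71 -0.54  1.67  0.45  0.88 -0.04] chest [[ -12.9 -113.2  220.5]] yawY 5.1 rot [0.675 0.738 0.003 0.002] F [-0.2 -0.1 -1.1]
top knob 43 [-134.4  -96.8  134.7] [[-145.2, -103.5, 114.1], [-116.0, -90.0, 139.9]]
lid 1092 [(150, np.float64(94.7)), (180, np.float64(106.6)), (210, np.float64(118.8))]
wrist knob 695 [-131.6  -96.   133.3] [[-143.0, -103.3, 113.0], [-117.2, -89.5, 140.1]]
1912 [[ -28.9 -131.6   70.8]
 [  -3.8 -110.8   77.8]
 [  21.8  -92.3   79.9]]
```

View pics/w2.png

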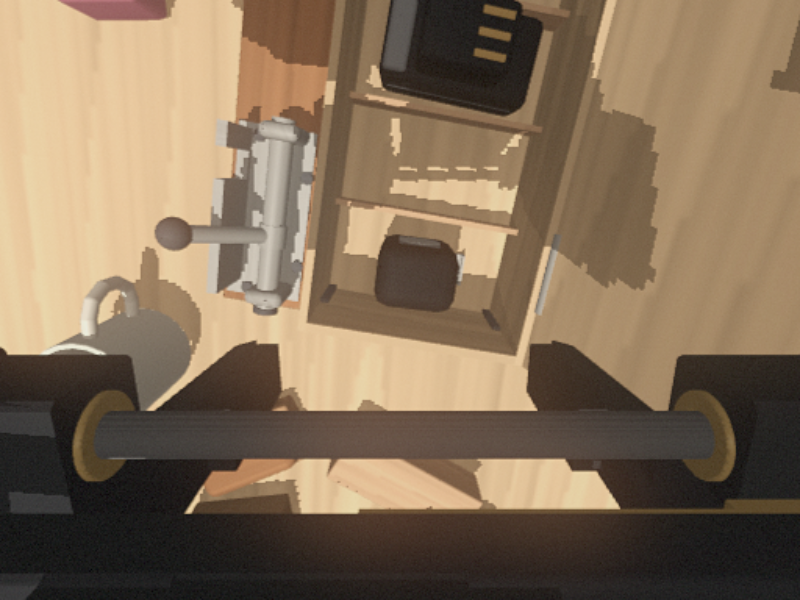

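The wrist view shows the tape at (417,273), upright between the fingers. The handle is leaning forward with its knob at (173,233), out of the way.

Request:
step_arm(
  increments=[
    [[-0.1,0.07,0],[0,0,-4.9]],
    [[-0.1,0.07,0],[0,0,-4.9]],
    [[0,0,-2.5],[0,0,0]],
    [[0,0,-2.5],[0,0,0]],
    [[0,0,-2.5],[0,0,0]],
    [[0,0,-2.5],[0,0,0]],
    [[0,0,-2.0],[0,0,0]],
    [[0,0,-1.0],[0,0,0]],
    [[0,0,0],[0,0,0]],
    [[0,0,0],[0,0,0]],
  ],
)

```text
clock: 10.35
tool_pos: [0.5625, -0.2087, 0.0912]
eef_rot: [0.735, 0.678, 0.006, 0.006]
contact_force: [6.2, 0.2, -4.0]
opening: 0.997
finger_force: 3.0
```

```bash
python3 -c "
from ch import *
pose()"
```

```text
q [ 0.5   0.87 -0.39  1.76  0.54  0.59 -0.29] chest [[ -10.6 -111.5   91.2]] yawY -4.7 rot [0.735 0.678 0.006 0.006] F [ 6.2  0.2 -4. ]
```

Request:
step_arm(
  increments=[
    [[0,0,1.5],[0,0,0]],
    [[0,0,1.5],[0,0,0]],
    [[0,0,0],[0,0,0]],
    [[0,0,0],[0,0,0]],
    [[0,0,0],[0,0,0]],
    [[0,0,0],[0,0,0]],
    [[0,0,0],[0,0,0]],
    [[0,0,0],[0,0,0]],
    [[0,0,0],[0,0,0]],
    [[0,0,0],[0,0,0]],
  ],
  fingers=0.85,
)

```text
clock: 11.35
tool_pos: [0.558, -0.2088, 0.1205]
eef_rot: [0.736, 0.677, 0.003, 0.003]
contact_force: [-0.3, 0.3, 0.2]
opening: 0.851
finger_force: 0.0
```

```bash
python3 -c "
from ch import *
pose()"
```

```text
q [ 0.52  0.83 -0.41  1.76  0.51  0.65 -0.27] chest [[ -15.  -111.9  120.5]] yawY -4.7 rot [0.736 0.677 0.003 0.003] F [-0.3  0.3  0.2]
```

Request:
step_arm(
  increments=[
    [[0.5,-0.04,0],[0,0,0]],
    [[0,0,-1],[0,0,0]],
    [[0,0,-1],[0,0,0]],
    [[0,0,-1],[0,0,0]],
    [[0,0,-0.8],[0,0,0]],
    [[0,0,-0.7],[0,0,0]],
    [[0,0,-0.6],[0,0,0]],
    [[0,0,-0.5],[0,0,0]],
    [[0,0,-0.4],[0,0,0]],
    [[0,0,0],[0,0,0]],
  ],
)

```text
clock: 12.35
tool_pos: [0.5628, -0.2092, 0.0601]
eef_rot: [0.736, 0.677, 0.002, 0.002]
contact_force: [-0.6, 0.1, 0.2]
opening: 0.849
finger_force: 0.0
```

```bash
python3 -c "
from ch import *
pose()"
```

```text
q [ 0.48  0.92 -0.36  1.76  0.56  0.55 -0.31] chest [[ -10.2 -111.9   60.1]] yawY -4.7 rot [0.736 0.677 0.002 0.002] F [-0.6  0.1  0.2]
```

Request:
step_arm(
  increments=[
    [[0,0,-0.3],[0,0,0]],
    [[0,0,0],[0,0,0]],
    [[0,0,0],[0,0,0]],
    [[0,0,0],[0,0,0]],
    [[0,0,0],[0,0,0]],
    [[0,0,0],[0,0,0]],
    [[0,0,0],[0,0,0]],
    [[0,0,0],[0,0,0]],
    [[0,0,0],[0,0,0]],
    [[0,0,0],[0,0,0]],
  ],
  fingers=0,
  grip_force=35,
)

```text
clock: 13.35
tool_pos: [0.5646, -0.2093, 0.0583]
eef_rot: [0.736, 0.677, 0.004, 0.004]
contact_force: [4.1, -2.1, 5.1]
opening: 0.633
finger_force: 34.8
```

Request:
step_arm(
  increments=[
    [[0,0,2],[0,0,0]],
    [[0,0,2],[0,0,0]],
    [[0,0,2],[0,0,0]],
    [[0,0,2],[0,0,0]],
    [[0,0,2],[0,0,0]],
    [[0,0,2],[0,0,0]],
    [[0,0,2],[0,0,0]],
    [[0,0,1],[0,0,0]],
    [[0,0,0],[0,0,0]],
    [[0,0,0],[0,0,0]],
  ],
)

```text
clock: 14.35
tool_pos: [0.5613, -0.2092, 0.206]
eef_rot: [0.736, 0.677, 0.001, 0.001]
contact_force: [-0.2, -0.4, -3.4]
opening: 0.631
finger_force: 34.8
```

Request:
step_arm(
  increments=[
    [[-3.0,2.9,0],[0,0,0]],
    [[-3.0,2.9,0],[0,0,0]],
    [[0,4.4,0],[0,0,0]],
    [[0,4.4,0],[0,0,0]],
    [[0,4.4,0],[0,0,0]],
    [[0,4.4,0],[0,0,0]],
    [[0,4.4,0],[0,0,0]],
    [[0,4.4,0],[0,0,0]],
    [[0,4.4,0],[0,0,0]],
    [[0,0,0],[0,0,0]],
  ],
)

```text
clock: 15.35
tool_pos: [0.5015, 0.1661, 0.2071]
eef_rot: [0.732, 0.682, 0.005, -0.0]
contact_force: [-0.1, 0.9, -3.8]
opening: 0.637
finger_force: 34.8
```

Request:
step_arm(
  increments=[
    [[4.1,0,0],[0,0,0]],
    [[4.1,0,0],[0,0,0]],
    [[4.1,0,0],[0,0,0]],
    [[4.1,0,0],[0,0,0]],
    [[0,0,-3],[0,0,0]],
    [[0,0,-3],[0,0,0]],
    [[0,0,-3],[0,0,0]],
    [[0,0,-3],[0,0,0]],
    [[0,0,0],[0,0,0]],
    [[0,0,0],[0,0,0]],
  ],
)

```text
clock: 16.35
tool_pos: [0.6661, 0.1563, 0.0865]
eef_rot: [0.736, 0.677, 0.001, 0.002]
contact_force: [0.7, 0.4, -3.5]
opening: 0.632
finger_force: 34.8
```

```bash
python3 -c "
from ch import *
pose();print(r.get_state()['tool_pos'])"
```

```text
q [-0.11  0.97 -0.38  1.48  0.45  0.78 -0.75] chest [[ 62.8 260.9  86.5]] yawY -4.7 rot [0.736 0.677 0.001 0.002] F [ 0.7  0.4 -3.5]
[0.6661433  0.15633396 0.08647328]
```

Request:
step_arm(
  increments=[
    [[0,0,-0.7],[0,0,0]],
    [[0,0,-0.6],[0,0,0]],
    [[0,0,-0.5],[0,0,0]],
    [[0,0,-0.4],[0,0,0]],
    [[0,0,-0.3],[0,0,0]],
    [[0,0,-0.2],[0,0,0]],
    [[0,0,0],[0,0,0]],
    [[0,0,0],[0,0,0]],
    [[0,0,0],[0,0,0]],
    [[0,0,0],[0,0,0]],
  ],
)

```text
clock: 17.35
tool_pos: [0.6672, 0.1568, 0.0608]
eef_rot: [0.736, 0.677, 0.003, 0.003]
contact_force: [-0.5, 0.1, -3.4]
opening: 0.635
finger_force: 34.8
```

Request:
step_arm(
  increments=[
    [[0,0,-0.2],[0,0,0]],
    [[0,0,-0.2],[0,0,0]],
    [[0,0,-0.1],[0,0,0]],
    [[0,0,0],[0,0,0]],
    [[0,0,0],[0,0,0]],
    [[0,0,0],[0,0,0]],
    [[0,0,0],[0,0,0]],
    [[0,0,0],[0,0,0]],
    [[0,0,0],[0,0,0]],
    [[0,0,0],[0,0,0]],
  ],
)

```text
clock: 18.35
tool_pos: [0.6674, 0.1571, 0.0572]
eef_rot: [0.736, 0.677, 0.003, 0.003]
contact_force: [-2.1, -0.7, 6.4]
opening: 0.635
finger_force: 34.8
```

Request:
step_arm(
  increments=[
    [[0,0,0],[0,0,0]],
    [[0,0,0],[0,0,0]],
    [[0,0,0],[0,0,0]],
    [[0,0,0],[0,0,0]],
    [[0,0,2],[0,0,0]],
    [[0,0,4],[0,0,0]],
    [[0,0,4],[0,0,0]],
    [[0,0,4],[0,0,8.5]],
    [[0,0,0],[0,0,8.5]],
    [[0,0,0],[0,0,8.5]],
  ],
  fingers=0.8,
)

```text
clock: 19.35
tool_pos: [0.668, 0.157, 0.1975]
eef_rot: [0.566, 0.825, 0.004, 0.003]
contact_force: [-0.1, -0.8, 0.3]
opening: 0.801
finger_force: 0.0
```

Request:
step_arm(
  increments=[
    [[-2.1,0.12,0],[0,0,8.5]],
    [[-2.1,0.12,0],[0,0,8.5]],
    [[-2.1,0.12,0],[0,0,8.5]],
    [[-2.1,0.12,0],[0,0,8.5]],
    [[-2.1,0.12,0],[0,0,8.5]],
    [[-2.1,0.12,0],[0,0,8.5]],
    [[-2.1,0.12,0],[0,0,8.5]],
    [[-2.1,0.12,0],[0,0,8.5]],
    [[-2.1,0.12,0],[0,0,8.5]],
    [[-2.1,0.12,0],[0,0,8.5]],
  ],
)

```text
clock: 20.35
tool_pos: [0.4564, 0.1687, 0.1956]
eef_rot: [-0.14, 0.99, 0.004, -0.0]
contact_force: [0.2, -0.4, 0.1]
opening: 0.797
finger_force: 0.0
```

```bash
cat >> ch.py <<'E'
def rc(n,P):
    c,s,a=cv2.minAreaRect((P[:,:2]*1000).astype(np.float32)); 
    print(n,len(P),'c',np.round(c,1),'size',np.round(s,1),'longaxis',round(a if s[0]>s[1] else a+90,1),'zmed',round(float(np.median(P[:,2]))*1000,1))
def box(W,im,x,y,z0,z1,h=.07,dark=None):
    P=np.nan_to_num(W.reshape(-1,3)); C=im.reshape(-1,3).astype(int)
    m=(abs(P[:,0]-x)<h)&(abs(P[:,1]-y)<h)&(P[:,2]>z0)&(P[:,2]<z1)
    if dark: m&=(C.max(1)<dark)
    return P[m]
E
python3 - <<'E'
from ch import *
pose();print(r.get_state()['tool_pos'])
im,d,c=snap('top');W=cloud(d,c)
rc('tape',box(W,im,.664,.159,.06,.085,.06))
for n,x,y in (('A',.433,.3185),('B',.460,.169)):
    P=box(W,im,x,y,.036,.06); 
    if len(P)>50: rc(n,P)
    P=box(W,im,x,y,.076,.09)
    if len(P)>50: rc(n+' stem',P)
im,d,c=snap('wrist');W=cloud(d,c)
P=box(W,im,.46,.169,.076,.09); 
if len(P)>50: rc('wB stem',P)
cv2.imwrite('pics/w3.png',cv2.resize(im[...,::-1],(800,600)))
E
```

```text
q [ 0.12  0.73 -0.94  2.    0.81  0.84  0.56] chest [[-147.2  256.   195.6]] yawY 106.1 rot [-0.14   0.99   0.004 -0.   ] F [ 0.2 -0.4  0.1]
[0.45642242 0.16868935 0.19562025]
tape 242 c [667.1 155. ] size [44.4 52.3] longaxis 178.0 zmed 74.6
A 249 c [433.3 318.7] size [100.4  56.4] longaxis 28.4 zmed 45.1
A stem 231 c [433.2 318.4] size [54.4 40.1] longaxis 27.5 zmed 82.7
B 212 c [443.4 163.2] size [64.7 56.8] longaxis 19.2 zmed 44.7
B stem 145 c [450.5 165.5] size [33.5 39.4] longaxis 108.3 zmed 82.6
wB stem 2280 c [457.8 170.6] size [53.9 40.1] longaxis 20.0 zmed 83.6
```

Request:
step_arm(
  increments=[
    [[0.26,0.13,0],[0,0,3.8]],
    [[0,0,-3],[0,0,0]],
    [[0,0,-3],[0,0,0]],
    [[0,0,-3],[0,0,0]],
    [[0,0,-2.5],[0,0,0]],
    [[0,0,-1.5],[0,0,0]],
    [[0,0,-1],[0,0,0]],
    [[0,0,-0.5],[0,0,0]],
    [[0,0,0],[0,0,0]],
    [[0,0,0],[0,0,0]],
  ],
)

```text
clock: 21.45
tool_pos: [0.4604, 0.1703, 0.0508]
eef_rot: [-0.169, 0.986, 0.004, -0.0]
contact_force: [-0.3, -0.2, 1.3]
opening: 0.798
finger_force: 0.0
```

Request:
step_arm(
  increments=[
    [[0,0,0],[0,0,0]],
    [[0,0,0],[0,0,0]],
    [[0,0,0],[0,0,0]],
    [[0,0,0],[0,0,0]],
    [[0,0,0],[0,0,0]],
    [[0,0,0],[0,0,0]],
    [[0,0,0],[0,0,0]],
    [[0,0,0],[0,0,0]],
    [[0,0,0],[0,0,0]],
    [[0,0,0],[0,0,0]],
  ],
  fingers=0,
  grip_force=40,
)

```text
clock: 22.45
tool_pos: [0.4598, 0.1703, 0.0507]
eef_rot: [-0.17, 0.985, 0.004, -0.001]
contact_force: [-0.3, 0.6, 5.7]
opening: 0.451
finger_force: 40.0
```

```bash
python3 -c "
from ch import *
pose();print(r.get_state()['tool_pos'])"
```

```text
q [-0.02  0.95 -0.72  2.08  1.2   0.6   0.3 ] chest [[-144.1  257.8   50.7]] yawY 109.6 rot [-0.17   0.985  0.004 -0.001] F [-0.3  0.6  5.7]
[0.45975499 0.17027079 0.05071281]
```

Request:
step_arm(
  increments=[
    [[0,0,2],[0,0,0]],
    [[0,0,3],[0,0,0]],
    [[0,0,5],[0,0,0]],
    [[0,0,5],[0,0,0]],
    [[1.43,-3.81,0],[0,0,-3.04]],
    [[1.43,-3.81,0],[0,0,-3.04]],
    [[1.43,-3.81,0],[0,0,-3.04]],
    [[1.43,-3.81,0],[0,0,-3.04]],
    [[1.43,-3.81,0],[0,0,-3.04]],
    [[1.43,-3.81,0],[0,0,-3.04]],
  ],
)

```text
clock: 23.45
tool_pos: [0.5446, -0.0612, 0.1992]
eef_rot: [-0.01, 1.0, 0.003, -0.002]
contact_force: [0.2, 0.1, -5.0]
opening: 0.45
finger_force: 40.0
```

Request:
step_arm(
  increments=[
    [[1.43,-3.81,0],[0,0,-3.04]],
    [[1.43,-3.81,0],[0,0,-3.04]],
    [[0,0,0],[0,0,0]],
    [[0,0,0],[0,0,0]],
    [[0,0,0],[0,0,0]],
    [[0,0,0],[0,0,0]],
    [[0,0,0],[0,0,0]],
    [[0,0,0],[0,0,0]],
    [[0,0,0],[0,0,0]],
    [[0,0,0],[0,0,0]],
  ],
)

```text
clock: 24.45
tool_pos: [0.5741, -0.1346, 0.2006]
eef_rot: [0.041, 0.999, 0.004, 0.0]
contact_force: [0.7, -0.3, -4.4]
opening: 0.446
finger_force: 40.0
```

Run:
```python
from ch import *
pose()
im,d,c=snap('wrist');W=cloud(d,c)
p,f,a,b=fitchest(W,(.582,-.098,-4.7)); print(np.round(p,4),f,a,b)
cv2.imwrite('pics/w4.png',cv2.resize(im[...,::-1],(800,600)))
```

```text
q [ 0.63  0.82 -0.87  1.69  0.73  0.98  0.98] chest [[ -5.1 -36.6 200.6]] yawY 85.3 rot [0.041 0.999 0.004 0.   ] F [ 0.7 -0.3 -4.4]
[ 0.5807 -0.098  -4.7168] 19814.456566352786 5963 16476
```

View pics/w4.png

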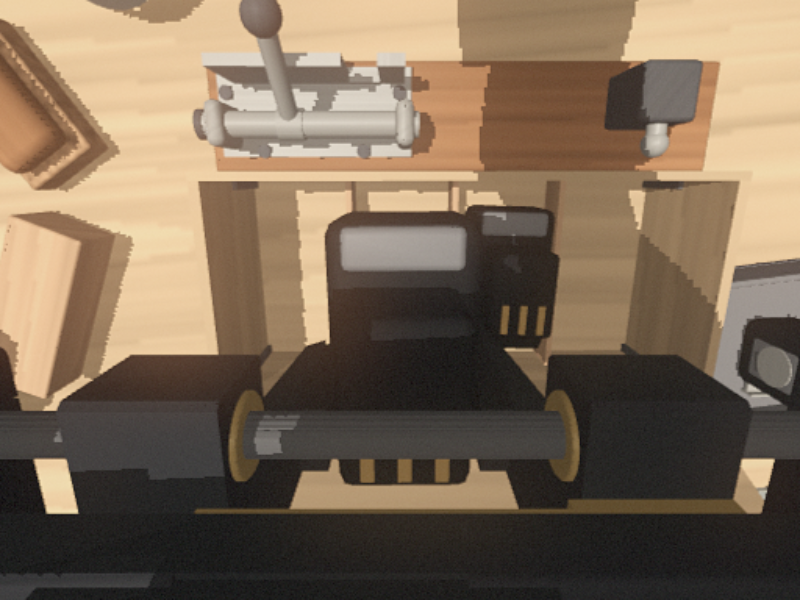

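The wrist view shows the pack held squarely over the free bay between pack0 (520,270) and the end bay. I lower it now.

Request:
step_arm(
  increments=[
    [[0,0,-2.5],[0,0,0]],
    [[0,0,-2.5],[0,0,0]],
    [[0,0,-2.5],[0,0,0]],
    [[0,0,-2],[0,0,0]],
    [[0,0,-1.5],[0,0,0]],
    [[0,0,-1.3],[0,0,0]],
    [[0,0,-0.8],[0,0,0]],
    [[0,0,-0.6],[0,0,0]],
    [[0,0,-0.4],[0,0,0]],
    [[0,0,0],[0,0,0]],
  ],
)

```text
clock: 25.5
tool_pos: [0.5741, -0.1347, 0.0595]
eef_rot: [0.041, 0.999, 0.004, 0.0]
contact_force: [-0.0, -0.5, -4.5]
opening: 0.454
finger_force: 40.0
```

```bash
python3 -c "
from ch import *
pose()"
```

```text
q [ 0.55  1.   -0.72  1.78  0.94  0.75  0.81] chest [[ -5.1 -36.7  59.5]] yawY 85.3 rot [0.041 0.999 0.004 0.   ] F [-0.  -0.5 -4.5]
```

Request:
step_arm(
  increments=[
    [[0,0,-0.15],[0,0,0]],
    [[0,0,-0.15],[0,0,0]],
    [[0,0,-0.05],[0,0,0]],
    [[0,0,0],[0,0,0]],
    [[0,0,0],[0,0,0]],
    [[0,0,0],[0,0,0]],
    [[0,0,0],[0,0,0]],
    [[0,0,0],[0,0,0]],
    [[0,0,0],[0,0,0]],
    [[0,0,0],[0,0,0]],
  ],
)

```text
clock: 26.5
tool_pos: [0.5745, -0.1347, 0.0568]
eef_rot: [0.041, 0.999, 0.004, 0.001]
contact_force: [-1.9, 1.0, 5.9]
opening: 0.449
finger_force: 40.0
```

Request:
step_arm(
  increments=[
    [[0,0,0],[0,0,0]],
    [[0,0,0],[0,0,0]],
    [[0,0,0],[0,0,0]],
    [[0,0,0],[0,0,0]],
    [[0,0,0],[0,0,0]],
    [[0,0,1],[0,0,0]],
    [[0,0,2],[0,0,0]],
    [[0,0,3],[0,0,0]],
    [[0,0,4],[0,0,0]],
    [[0,0,4],[0,0,0]],
  ],
  fingers=0.55,
)

```text
clock: 27.5
tool_pos: [0.5737, -0.1344, 0.1979]
eef_rot: [0.041, 0.999, 0.004, -0.0]
contact_force: [0.6, 0.3, 0.7]
opening: 0.55
finger_force: 0.0
```

Request:
step_arm(
  increments=[
    [[-1.41,4.53,0],[0,0,3.32]],
    [[-1.41,4.53,0],[0,0,3.32]],
    [[-1.41,4.53,0],[0,0,3.32]],
    [[-1.41,4.53,0],[0,0,3.32]],
    [[-1.41,4.53,0],[0,0,3.32]],
    [[-1.41,4.53,0],[0,0,3.32]],
    [[-1.41,4.53,0],[0,0,3.32]],
    [[-1.41,4.53,0],[0,0,3.32]],
    [[-1.41,4.53,0],[0,0,3.32]],
    [[-1.41,4.53,0],[0,0,3.32]],
  ],
  fingers=0.8,
)

```text
clock: 28.5
tool_pos: [0.4323, 0.32, 0.1968]
eef_rot: [-0.247, 0.969, 0.004, -0.001]
contact_force: [1.5, 0.2, -0.3]
opening: 0.801
finger_force: 0.0
```

Run:
```python
from ch import *
pose();print(r.get_state()['tool_pos'])
im,d,c=snap('wrist');W=cloud(d,c)
P=box(W,im,.433,.3185,.076,.09); rc('wA stem',P)
cv2.imwrite('pics/w5.png',cv2.resize(im[...,::-1],(800,600)))
im,W,Q,C=report('top')
m=(abs(Q[:,0])<66)&(Q[:,1]<-2)&(Q[:,1]>-72)&(Q[:,2]>83)&(Q[:,2]<95); print(np.round(np.percentile(Q[m],[3,50,97],0),1), cv2.minAreaRect(Q[m][:,:2].astype(np.float32)))
for n,u in (('pack0',(2,70)),('B',(-72,-2))):
  m=(abs(Q[:,0])<66)&(Q[:,1]<u[1])&(Q[:,1]>u[0])&(Q[:,2]>44)&(Q[:,2]<58); print(n,m.sum(),np.median(Q[m][:,2]))
```

```text
q [-0.18  0.79 -0.95  1.85  0.8   0.93  0.56] chest [[-183.7  404.8  196.8]] yawY 118.6 rot [-0.247  0.969  0.004 -0.001] F [ 1.5  0.2 -0.3]
[0.43232388 0.32002668 0.19684519]
wA stem 2312 c [430.7 319.9] size [53.4 39.7] longaxis 29.4 zmed 83.6
top knob 43 [-134.9  -96.7  134.2] [[-144.7, -103.6, 113.3], [-117.0, -89.9, 141.5]]
[[-43.  -62.1  83.6]
 [-19.1 -43.6  88.8]
 [  7.8 -25.4  92.7]] ((-17.465164184570312, -42.689002990722656), (54.15098190307617, 39.886024475097656), 1.8582921028137207)
pack0 161 50.43663570616807
B 216 50.487510174132694
```

Request:
step_arm(
  increments=[
    [[-0.1,0,0],[0,0,0.5]],
    [[0,0,-3],[0,0,0]],
    [[0,0,-3],[0,0,0]],
    [[0,0,-3],[0,0,0]],
    [[0,0,-2.5],[0,0,0]],
    [[0,0,-1.5],[0,0,0]],
    [[0,0,-1],[0,0,0]],
    [[0,0,-0.6],[0,0,0]],
    [[0,0,0],[0,0,0]],
    [[0,0,0],[0,0,0]],
  ],
)

```text
clock: 29.6
tool_pos: [0.4325, 0.3184, 0.0507]
eef_rot: [-0.25, 0.968, 0.004, -0.001]
contact_force: [-0.7, 0.5, 0.6]
opening: 0.802
finger_force: 0.0
```

Request:
step_arm(
  increments=[
    [[0,0,0],[0,0,0]],
    [[0,0,0],[0,0,0]],
    [[0,0,0],[0,0,0]],
    [[0,0,0],[0,0,0]],
    [[0,0,0],[0,0,0]],
    [[0,0,0],[0,0,0]],
    [[0,0,0],[0,0,0]],
    [[0,0,0],[0,0,0]],
    [[0,0,0],[0,0,0]],
    [[0,0,0],[0,0,0]],
  ],
  fingers=0,
)

```text
clock: 30.6
tool_pos: [0.4319, 0.319, 0.0503]
eef_rot: [-0.25, 0.968, 0.004, -0.001]
contact_force: [-1.2, 1.8, 4.5]
opening: 0.447
finger_force: 40.0
```

```bash
python3 -c "
from ch import *
pose();print(r.get_state()['tool_pos'])"
```

```text
q [-0.28  0.99 -0.76  1.94  1.1   0.69  0.33] chest [[-184.   403.8   50.3]] yawY 119.0 rot [-0.25   0.968  0.004 -0.001] F [-1.2  1.8  4.5]
[0.43191986 0.31899258 0.05033428]
```

Request:
step_arm(
  increments=[
    [[0,0,2],[0,0,0]],
    [[0,0,3],[0,0,0]],
    [[0,0,5],[0,0,0]],
    [[0,0,5],[0,0,0]],
    [[1.925,-3.89,0],[0,0,-4.21]],
    [[1.925,-3.89,0],[0,0,-4.21]],
    [[1.925,-3.89,0],[0,0,-4.21]],
    [[1.925,-3.89,0],[0,0,-4.21]],
    [[1.925,-3.89,0],[0,0,-4.21]],
    [[1.925,-3.89,0],[0,0,-4.21]],
  ],
)

```text
clock: 31.6
tool_pos: [0.5471, 0.081, 0.1987]
eef_rot: [-0.03, 1.0, 0.002, -0.002]
contact_force: [0.2, 0.7, -3.8]
opening: 0.449
finger_force: 40.0
```

Request:
step_arm(
  increments=[
    [[1.925,-3.89,0],[0,0,-4.21]],
    [[1.925,-3.89,0],[0,0,-4.21]],
    [[0,0,0],[0,0,0]],
    [[0,0,0],[0,0,0]],
    [[0,0,-2],[0,0,0]],
    [[0,0,-2],[0,0,0]],
    [[0,0,0],[0,0,0]],
    [[0,0,0],[0,0,0]],
    [[0,0,0],[0,0,0]],
    [[0,0,0],[0,0,0]],
  ],
)

```text
clock: 32.6
tool_pos: [0.5866, 0.0076, 0.161]
eef_rot: [0.041, 0.999, 0.004, 0.001]
contact_force: [0.5, 0.2, -2.7]
opening: 0.45
finger_force: 40.0
```

Run:
```python
from ch import *
pose()
im,d,c=snap('wrist');W=cloud(d,c)
cv2.imwrite('pics/w6.png',cv2.resize(im[...,::-1],(800,600)))
```

```text
q [ 0.35  0.85 -0.81  1.74  0.76  0.89  0.7 ] chest [[ -4.3 106.1 161. ]] yawY 85.3 rot [0.041 0.999 0.004 0.001] F [ 0.5  0.2 -2.7]
```

View pics/w6.png

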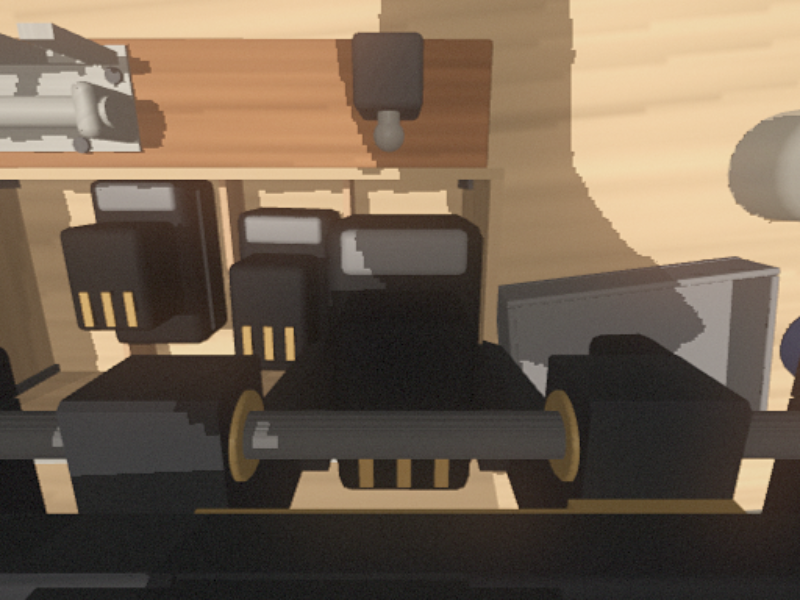

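The pack is square over the end bay, and its right edge (482) clears the end wall (490). The other two packs stand upright in their bays. I lower it gently.

Request:
step_arm(
  increments=[
    [[0,0,-2],[0,0,0]],
    [[0,0,-2],[0,0,0]],
    [[0,0,-1.5],[0,0,0]],
    [[0,0,-1.2],[0,0,0]],
    [[0,0,-1],[0,0,0]],
    [[0,0,-0.8],[0,0,0]],
    [[0,0,-0.7],[0,0,0]],
    [[0,0,-0.5],[0,0,0]],
    [[0,0,-0.3],[0,0,0]],
    [[0,0,0],[0,0,0]],
  ],
)

```text
clock: 33.65
tool_pos: [0.586, 0.0071, 0.0599]
eef_rot: [0.041, 0.999, 0.004, -0.0]
contact_force: [-1.2, -0.4, -4.5]
opening: 0.452
finger_force: 40.0
```

```bash
python3 -c "
from ch import *
pose()"
```

```text
q [ 0.29  0.99 -0.69  1.79  0.92  0.72  0.58] chest [[ -4.8 105.5  59.9]] yawY 85.3 rot [ 0.041  0.999  0.004 -0.   ] F [-1.2 -0.4 -4.5]
```

Request:
step_arm(
  increments=[
    [[0,0,-0.15],[0,0,0]],
    [[0,0,-0.15],[0,0,0]],
    [[0,0,-0.1],[0,0,0]],
    [[0,0,0],[0,0,0]],
    [[0,0,0],[0,0,0]],
    [[0,0,0],[0,0,0]],
    [[0,0,0],[0,0,0]],
    [[0,0,0],[0,0,0]],
    [[0,0,0],[0,0,0]],
    [[0,0,0],[0,0,0]],
  ],
)

```text
clock: 34.65
tool_pos: [0.5862, 0.0071, 0.0563]
eef_rot: [0.041, 0.999, 0.004, 0.0]
contact_force: [-1.5, -0.3, 4.2]
opening: 0.45
finger_force: 40.0
```

Request:
step_arm(
  increments=[
    [[0,0,0],[0,0,0]],
    [[0,0,0],[0,0,0]],
    [[0,0,0],[0,0,0]],
    [[0,0,0],[0,0,0]],
    [[0,0,0],[0,0,0]],
    [[0,0,1],[0,0,0]],
    [[0,0,2],[0,0,0]],
    [[0,0,3],[0,0,0]],
    [[0,0,3],[0,0,0]],
    [[0,0,3],[0,0,0]],
  ],
  fingers=0.5,
)

```text
clock: 35.65
tool_pos: [0.5859, 0.0073, 0.1779]
eef_rot: [0.041, 0.999, 0.004, 0.0]
contact_force: [0.9, -0.6, -0.1]
opening: 0.499
finger_force: 0.0
```

Run:
```python
from ch import *
pose();print(r.get_state()['tool_pos'])
im,W,Q,C=report('wrist','w7')
for n,u in (('pack0',(2,70)),('B',(-72,-2)),('A',(76,144))):
  m=(abs(Q[:,0])<66)&(Q[:,1]<u[1])&(Q[:,1]>u[0])&(Q[:,2]>83)&(Q[:,2]<95)
  if m.sum()>20: print(n,m.sum(),np.round(np.median(Q[m],0),1),cv2.minAreaRect(Q[m][:,:2].astype(np.float32)))
  m=(abs(Q[:,0])<66)&(Q[:,1]<u[1])&(Q[:,1]>u[0])&(Q[:,2]>44)&(Q[:,2]<58); print(m.sum(),np.percentile(Q[m][:,2],[10,50,90]).round(1))
```

```text
q [ 0.36  0.83 -0.82  1.73  0.74  0.92  0.72] chest [[ -5.  105.7 177.9]] yawY 85.3 rot [0.041 0.999 0.004 0.   ] F [ 0.9 -0.6 -0.1]
[0.58592165 0.00726162 0.1778953 ]
pack0 2680 [-3.6 38.5 89.5] ((-0.9589252471923828, 37.641929626464844), (40.44173049926758, 53.36648178100586), 88.23503875732422)
2219 [48.2 51.6 53.9]
B 3019 [-21.2 -39.8  89.4] ((-19.511625289916992, -41.724063873291016), (40.26239013671875, 52.957275390625), 89.82933044433594)
2861 [48.3 51.5 53.9]
A 2729 [ -7.9 106.8  89.6] ((-6.094217300415039, 106.73872375488281), (39.93932342529297, 52.76115036010742), 89.56392669677734)
2473 [48.2 51.4 53.9]
```

Run:
```python
from ch import *
im,W,Q,C=report('top')
m=(Q[:,1]>20)&(Q[:,1]<230)
for lo,hi in ((60,100),(100,140),(140,180),(180,220),(220,260),(260,330)):
    k=m&(Q[:,0]>lo)&(Q[:,0]<hi)
    print(lo,np.round(np.percentile(Q[k][:,2],[50,90,99]),0))
L=(Q[:,1]>-150)&(Q[:,1]<-40)&(Q[:,0]>60)&(Q[:,0]<170)&(Q[:,2]>130)&(Q[:,2]<250)
q=Q[L]; print('lid',L.sum(),[(h,np.round(np.median(q[abs(q[:,2]-h)<10,0]),1)) for h in (150,180,210)],np.percentile(q[:,2],99),np.percentile(q[:,0],99))
```

```text
top knob 41 [-134.5  -97.2  134.9] [[-144.6, -103.7, 115.0], [-117.0, -90.5, 139.3]]
60 [10. 40. 47.]
100 [26. 41. 42.]
140 [-0.  3.  6.]
180 [ 10.  94. 103.]
220 [154. 161. 164.]
260 [158. 162. 164.]
lid 524 [(150, np.float64(nan)), (180, np.float64(108.7)), (210, np.float64(119.3))] 238.11176469916137 137.3196472019943
  return _methods._mean(a, axis=axis, dtype=dtype,
  ret = ret.dtype.type(ret / rcount)
```

Request:
step_arm(
  increments=[
    [[0,0.2,4.8],[0,0,0]],
    [[0,0.2,4.9],[0,0,0]],
    [[4.15,0.05,0],[0,0,0]],
    [[4.15,0.05,0],[0,0,0]],
    [[4.15,0.05,0],[0,0,0]],
    [[4.15,0.05,0],[0,0,0]],
    [[0,0,-2],[0,0,0]],
    [[0,0,-2],[0,0,0]],
    [[0,0,-2],[0,0,0]],
    [[0,0,0],[0,0,0]],
  ],
  fingers=0,
)

```text
clock: 36.75
tool_pos: [0.75, 0.0124, 0.209]
eef_rot: [0.041, 0.999, 0.003, -0.003]
contact_force: [0.0, -0.0, -0.2]
opening: 0.003
finger_force: 0.0
```

```bash
python3 -c "
from ch import *
pose()"
```

```text
q [ 0.24  1.01 -0.82  1.11  0.69  1.29  0.98] chest [[158.2 124.3 209. ]] yawY 85.3 rot [ 0.041  0.999  0.003 -0.003] F [ 0.  -0.  -0.2]
```

Request:
step_arm(
  increments=[
    [[-1.6,0.13,0.1],[0,0,0]],
    [[-1.6,0.13,0.1],[0,0,0]],
    [[-1.6,0.13,0.1],[0,0,0]],
    [[-1.6,0.13,0.1],[0,0,0]],
    [[-1.3,0.11,-0.4],[0,0,0]],
    [[-1.3,0.11,-0.4],[0,0,0]],
    [[-1.3,0.11,-0.4],[0,0,0]],
    [[-1.6,0.13,-0.2],[0,0,0]],
    [[-1.6,0.13,-0.2],[0,0,0]],
    [[-1.6,0.13,-0.2],[0,0,0]],
  ],
)

```text
clock: 37.75
tool_pos: [0.6021, 0.0255, 0.2005]
eef_rot: [0.041, 0.999, 0.004, 0.002]
contact_force: [1.9, 0.0, -0.4]
opening: 0.004
finger_force: 0.9
```

```bash
cat >> ch.py <<'E'
def lid(name='top',tag=None):
    im,d,c=snap(name);W=cloud(d,c);Q=toch(O,np.nan_to_num(W.reshape(-1,3)))
    for lo,hi in ((-140,-90),(-80,-25),(30,70),(90,145)):
        m=(Q[:,1]>lo)&(Q[:,1]<hi)&(Q[:,0]>-75)&(Q[:,0]<70)&(Q[:,2]>98)&(Q[:,2]<250)
        if m.sum()>60:
            k=np.polyfit(Q[m][:,0],Q[m][:,2],1); print(name,lo,m.sum(),'angle',round(float(np.arctan(-k[0])),3),'z at -60',np.round(np.polyval(k,-60),1))
    if tag: cv2.imwrite(f'pics/{tag}.png',cv2.resize(im[...,::-1],(800,600)))
E
python3 -c "
from ch import *
pose();lid()"
```

```text
q [ 0.34  0.82 -0.84  1.66  0.71  0.98  0.73] chest [[  9.7 125.3 200.5]] yawY 85.2 rot [0.041 0.999 0.004 0.002] F [ 1.9  0.  -0.4]
top 30 160 angle -0.11 z at -60 179.3
top 90 210 angle -0.947 z at -60 149.3
```

Request:
step_arm(
  increments=[
    [[-1.1,0.09,-0.9],[0,0,0]],
    [[-1.1,0.09,-0.9],[0,0,0]],
    [[-1.1,0.09,-0.9],[0,0,0]],
    [[-1.1,0.09,-0.9],[0,0,0]],
    [[-0.7,0.06,-0.9],[0,0,0]],
    [[-0.7,0.06,-0.9],[0,0,0]],
    [[-0.7,0.06,-0.9],[0,0,0]],
    [[0,0,0],[0,0,0]],
    [[0,0,0],[0,0,0]],
    [[0,0,0],[0,0,0]],
  ],
)

```text
clock: 38.8
tool_pos: [0.5365, 0.031, 0.1362]
eef_rot: [0.041, 0.999, 0.004, 0.0]
contact_force: [-0.3, -0.1, -0.3]
opening: 0.007
finger_force: 0.0
```

```bash
python3 -c "
from ch import *
pose();lid();lid('wrist','w8')"
```

```text
q [ 0.3   0.83 -0.77  1.91  0.84  0.75  0.54] chest [[-56.2 125.3 136.2]] yawY 85.3 rot [0.041 0.999 0.004 0.   ] F [-0.3 -0.1 -0.3]
top 30 118 angle 1.016 z at -60 168.4
wrist -80 63 angle 0.162 z at -60 132.6
wrist 30 5246 angle 0.192 z at -60 141.7
wrist 90 8577 angle 0.633 z at -60 167.7
```

View pics/w8.png

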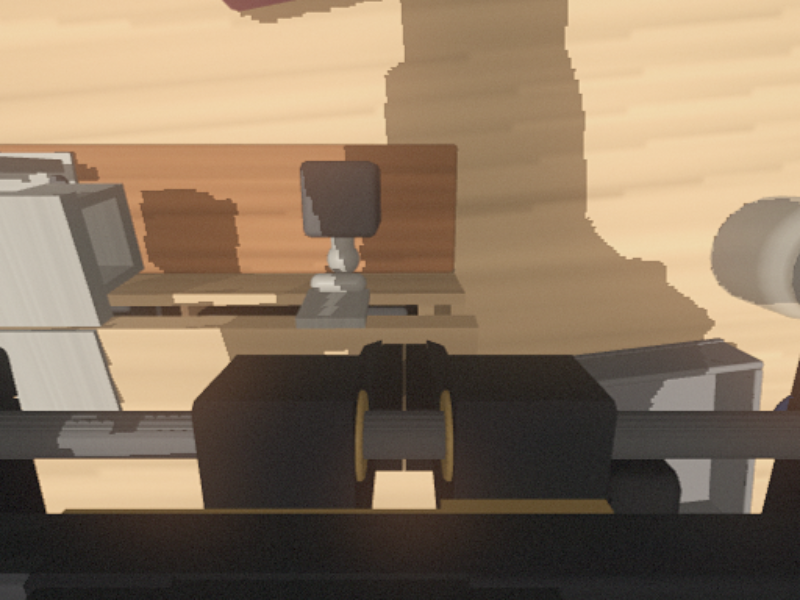

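The lid is nearly down, with its nub (338,298) about to meet the ball (343,255). Next I press.

Request:
step_arm(
  increments=[
    [[-0.4,0.03,-0.6],[0,0,0]],
    [[0,0,-0.5],[0,0,0]],
    [[0,0,-0.4],[0,0,0]],
    [[0,0,-0.4],[0,0,0]],
    [[0,0,-0.4],[0,0,0]],
    [[0,0,-0.4],[0,0,0]],
    [[0,0,-0.3],[0,0,0]],
    [[0,0,-0.2],[0,0,0]],
    [[0,0,0],[0,0,0]],
    [[0,0,0],[0,0,0]],
  ],
)

```text
clock: 39.9
tool_pos: [0.5318, 0.0314, 0.1099]
eef_rot: [0.041, 0.999, 0.002, 0.002]
contact_force: [-15.5, -6.5, 60.7]
opening: 0.005
finger_force: 30.5
```

```bash
python3 -c "
from ch import *
pose();lid('wrist')"
```

```text
q [ 0.28  0.86 -0.72  1.94  0.9   0.69  0.48] chest [[-60.9 125.3 109.9]] yawY 85.3 rot [0.041 0.999 0.002 0.002] F [-15.5  -6.5  60.7]
wrist 30 5110 angle 0.276 z at -60 124.0
wrist 90 5232 angle 0.235 z at -60 128.8
```

Request:
step_arm(
  increments=[
    [[0,0,1],[0,0,0]],
    [[0,0,3],[0,0,0]],
    [[0,0,4],[0,0,0]],
    [[0,0,4],[0,0,0]],
    [[0,0,4],[0,0,0]],
    [[-3,0,4],[0,0,0]],
    [[-3,0,0],[0,0,0]],
    [[-3,0,0],[0,0,0]],
    [[-3,0,0],[0,0,0]],
    [[0,0,0],[0,0,0]],
  ],
)

```text
clock: 40.95
tool_pos: [0.4083, 0.0302, 0.3035]
eef_rot: [0.04, 0.999, 0.002, -0.001]
contact_force: [0.6, 0.8, -0.0]
opening: 0.004
finger_force: 0.0
```

```bash
python3 -c "
from ch import *
pose();lid();lid('wrist');report('top','t2')"
```

```text
q [ 0.52  0.46 -1.03  2.05  0.5   0.91  0.71] chest [[-183.9  114.   303.5]] yawY 85.4 rot [ 0.04   0.999  0.002 -0.001] F [ 0.6  0.8 -0. ]
top -140 791 angle -0.006 z at -60 109.8
top -80 860 angle -0.005 z at -60 110.0
top 30 308 angle -0.011 z at -60 109.3
top 90 226 angle 0.017 z at -60 112.0
wrist -140 1789 angle -0.019 z at -60 109.3
wrist -80 661 angle -0.026 z at -60 108.8
wrist 90 917 angle 0.002 z at -60 111.2
```

View pics/t2.png

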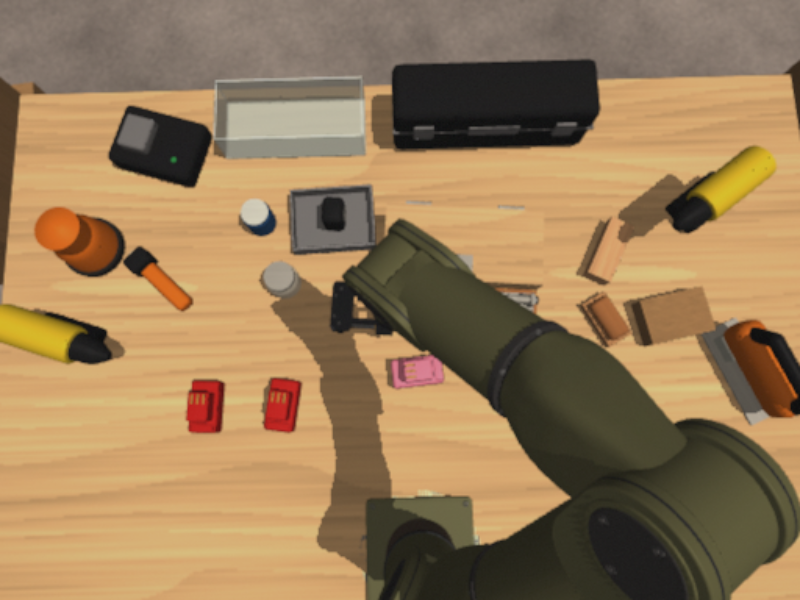

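The top view shows the lid shut flat, with its top at 110 mm and its angle about 0. The tape stands in the tray at (333,212). Next I grip the knob, raise the handle upright, slide the bolt and turn the handle down.

Request:
step_arm(
  increments=[
    [[0.59,-4.28,-2],[0,0,0]],
    [[0.59,-4.28,-2],[0,0,0]],
    [[0.59,-4.28,-2],[0,0,0]],
    [[0.59,-4.28,-2],[0,0,0]],
    [[0.59,-4.28,-2],[0,0,0]],
    [[0,0,0],[0,0,0]],
    [[0,0,0],[0,0,0]],
    [[0,0,0],[0,0,0]],
    [[0,0,0],[0,0,0]],
    [[0,0,0],[0,0,0]],
  ],
  fingers=0.55,
  grip_force=12,
)

```text
clock: 42.1
tool_pos: [0.4421, -0.1818, 0.2047]
eef_rot: [0.04, 0.999, 0.004, 0.001]
contact_force: [0.2, -0.2, -0.2]
opening: 0.55
finger_force: 0.0
```

```bash
python3 -c "
from ch import *
pose();report('wrist','w9')"
```

```text
q [ 0.84  0.69 -0.89  2.01  0.74  0.8   1.  ] chest [[-132.8  -94.5  204.7]] yawY 85.4 rot [0.04  0.999 0.004 0.001] F [ 0.2 -0.2 -0.2]
wrist knob 466 [-139.   -96.8  136.4] [[-146.8, -104.6, 114.2], [-119.0, -89.6, 140.1]]
```

View pics/w9.png

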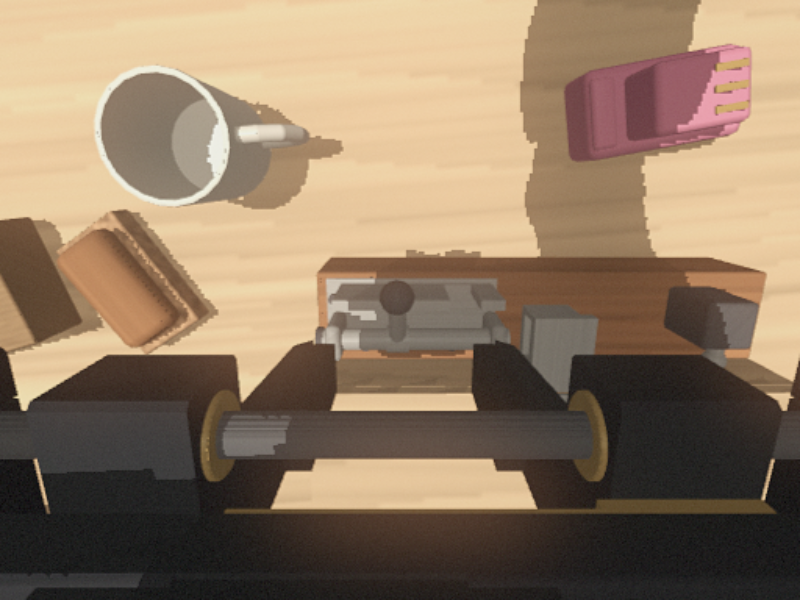

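The knob is at (397,297), between the fingers and slightly left of centre. I correct by a few mm and descend.

Request:
step_arm(
  increments=[
    [[-0.47,-0.21,0],[0,0,0]],
    [[0,0,-2],[0,0,0]],
    [[0,0,-2],[0,0,0]],
    [[0,0,-2],[0,0,0]],
    [[0,0,-1.5],[0,0,0]],
    [[0,0,-1],[0,0,0]],
    [[0,0,-0.7],[0,0,0]],
    [[0,0,0],[0,0,0]],
    [[0,0,0],[0,0,0]],
    [[0,0,0],[0,0,0]],
  ],
)

```text
clock: 43.15
tool_pos: [0.4373, -0.185, 0.1126]
eef_rot: [0.041, 0.999, 0.004, 0.001]
contact_force: [0.2, 1.1, -1.0]
opening: 0.551
finger_force: 0.0
```

Request:
step_arm(
  increments=[
    [[0,0,0],[0,0,0]],
    [[0,0,0],[0,0,0]],
    [[0,0,0],[0,0,0]],
    [[0,0,0],[0,0,0]],
    [[0,0,0],[0,0,0]],
    [[0,0,0],[0,0,0]],
    [[0,0,0],[0,0,0]],
    [[0,0,0],[0,0,0]],
    [[0,0,0],[0,0,0]],
    [[0,0,0],[0,0,0]],
  ],
  fingers=0,
)

```text
clock: 44.15
tool_pos: [0.4369, -0.1848, 0.1121]
eef_rot: [0.041, 0.999, 0.004, 0.0]
contact_force: [0.4, 1.5, 1.7]
opening: 0.185
finger_force: 11.9
```

```bash
python3 -c "
from ch import *
pose()"
```

```text
q [ 0.74  0.81 -0.72  2.1   0.98  0.61  0.8 ] chest [[-137.7  -97.9  112.1]] yawY 85.3 rot [0.041 0.999 0.004 0.   ] F [0.4 1.5 1.7]
```

Request:
step_arm(
  increments=[
    [[0.57,-0.05,0.44],[0,0,0]],
    [[0.78,-0.06,0.45],[0,0,0]],
    [[0.84,-0.07,0.33],[0,0,0]],
    [[0.87,-0.07,0.2],[0,0,0]],
    [[0.7,-0.06,0.07],[0,0,0]],
    [[0,0,0],[0,0,0]],
    [[0,0,0],[0,0,0]],
    [[0,0,0],[0,0,0]],
    [[0,0,0],[0,0,0]],
    [[0,0,0],[0,0,0]],
  ],
)

```text
clock: 45.15
tool_pos: [0.4744, -0.188, 0.1269]
eef_rot: [0.041, 0.999, 0.004, -0.0]
contact_force: [0.6, 2.6, -5.3]
opening: 0.181
finger_force: 12.3
```

```bash
python3 -c "
from ch import *
pose();report('top')"
```

```text
q [ 0.74  0.83 -0.77  1.99  0.89  0.7   0.89] chest [[-100.1  -98.   126.9]] yawY 85.3 rot [ 0.041  0.999  0.004 -0.   ] F [ 0.6  2.6 -5.3]
```

Request:
step_arm(
  increments=[
    [[0.04,0.5,0],[0,0,0]],
    [[0.04,0.5,0],[0,0,0]],
    [[0.04,0.5,0],[0,0,0]],
    [[0.04,0.5,0],[0,0,0]],
    [[0.04,0.5,0],[0,0,0]],
    [[0.04,0.5,0],[0,0,0]],
    [[0.04,0.5,0],[0,0,0]],
    [[0.04,0.4,0],[0,0,0]],
    [[0,0,0],[0,0,0]],
    [[0,0,0],[0,0,0]],
  ],
)

```text
clock: 46.2
tool_pos: [0.4776, -0.1479, 0.1269]
eef_rot: [0.041, 0.999, 0.005, -0.0]
contact_force: [0.1, 1.9, -5.9]
opening: 0.182
finger_force: 12.3
```

```bash
python3 -c "
from ch import *
pose();report('top')"
```

```text
q [ 0.66  0.82 -0.76  2.02  0.9   0.68  0.8 ] chest [[-100.2  -57.8  126.9]] yawY 85.3 rot [ 0.041  0.999  0.005 -0.   ] F [ 0.1  1.9 -5.9]
```

Nearly at the stop; push on the last few mm.

Request:
step_arm(
  increments=[
    [[0.02,0.2,0],[0,0,0]],
    [[0.02,0.2,0],[0,0,0]],
    [[0,0.1,0],[0,0,0]],
    [[0,0,0],[0,0,0]],
    [[0,0,0],[0,0,0]],
    [[0,0,0],[0,0,0]],
    [[0,0,0],[0,0,0]],
    [[0,0,0],[0,0,0]],
    [[0,0,0],[0,0,0]],
    [[0,0,0],[0,0,0]],
  ],
)

```text
clock: 47.25
tool_pos: [0.4778, -0.1448, 0.1269]
eef_rot: [0.042, 0.999, 0.003, -0.0]
contact_force: [-0.5, -5.4, -6.3]
opening: 0.183
finger_force: 12.2
```

```bash
python3 -c "
from ch import *
pose()"
```

```text
q [ 0.65  0.81 -0.76  2.02  0.9   0.68  0.79] chest [[-100.2  -54.7  126.9]] yawY 85.2 rot [ 0.042  0.999  0.003 -0.   ] F [-0.5 -5.4 -6.3]
```

Request:
step_arm(
  increments=[
    [[0,-0.1,0],[0,0,0]],
    [[-0.79,0.065,-0.135],[0,0,0]],
    [[-0.79,0.065,-0.135],[0,0,0]],
    [[-0.55,0.045,-0.23],[0,0,0]],
    [[-0.55,0.045,-0.23],[0,0,0]],
    [[-0.49,0.04,-0.34],[0,0,0]],
    [[-0.49,0.04,-0.34],[0,0,0]],
    [[-0.41,0.035,-0.43],[0,0,0]],
    [[-0.41,0.035,-0.43],[0,0,0]],
    [[0,0,0],[0,0,0]],
  ],
)

```text
clock: 48.25
tool_pos: [0.4326, -0.1412, 0.1036]
eef_rot: [0.041, 0.999, 0.004, -0.001]
contact_force: [-0.6, -4.2, -1.0]
opening: 0.183
finger_force: 11.9
```

```bash
python3 -c "
from ch import *
pose()"
```

```text
q [ 0.63  0.81 -0.68  2.16  1.04  0.54  0.64] chest [[-145.6  -54.8  103.6]] yawY 85.3 rot [ 0.041  0.999  0.004 -0.001] F [-0.6 -4.2 -1. ]
```

Request:
step_arm(
  increments=[
    [[-0.32,0.027,-0.5],[0,0,0]],
    [[-0.32,0.027,-0.5],[0,0,0]],
    [[-0.21,0.018,-0.56],[0,0,0]],
    [[-0.21,0.018,-0.56],[0,0,0]],
    [[-0.1,0.01,-0.59],[0,0,0]],
    [[-0.1,0.01,-0.59],[0,0,0]],
    [[0,0,-0.2],[0,0,0]],
    [[0,0,0],[0,0,0]],
    [[0,0,0],[0,0,0]],
    [[0,0,0],[0,0,0]],
  ],
)

```text
clock: 49.25
tool_pos: [0.42, -0.1402, 0.0692]
eef_rot: [0.041, 0.999, 0.004, -0.001]
contact_force: [-1.3, -3.5, -0.8]
opening: 0.166
finger_force: 11.9
```

```bash
python3 -c "
from ch import *
pose()"
```

```text
q [ 0.57  0.85 -0.57  2.22  1.22  0.44  0.47] chest [[-158.2  -54.8   69.2]] yawY 85.3 rot [ 0.041  0.999  0.004 -0.001] F [-1.3 -3.5 -0.8]
```

Request:
step_arm(
  increments=[
    [[0,0,0],[0,0,0]],
    [[0,0,0],[0,0,0]],
    [[0,0,0],[0,0,0]],
    [[0,0,0],[0,0,0]],
    [[0,0,2],[0,0,0]],
    [[0,0,2],[0,0,0]],
    [[0,0,3],[0,0,0]],
    [[0,0,3],[0,0,0]],
    [[0,0,3],[0,0,0]],
    [[0,0,0],[0,0,0]],
  ],
  fingers=0.5,
)

```text
clock: 50.25
tool_pos: [0.423, -0.1398, 0.2022]
eef_rot: [0.041, 0.999, 0.004, 0.003]
contact_force: [0.9, 0.5, -0.0]
opening: 0.501
finger_force: 0.0
```

Run:
```python
from ch import *
pose()
im,W,Q,C=report('wrist','w10')
m=(Q[:,0]<-138)&(Q[:,0]>-180)&(abs(Q[:,1]+58)<30)&(Q[:,2]>50)&(Q[:,2]<150)
print(m.sum(),np.round(np.percentile(Q[m],[2,50,98],0),1))
```

```text
q [ 0.76  0.64 -0.86  2.11  0.75  0.72  0.89] chest [[-155.3  -54.3  202.2]] yawY 85.3 rot [0.041 0.999 0.004 0.003] F [ 0.9  0.5 -0. ]
420 [[-166.9  -62.2   93.7]
 [-157.3  -54.9   98.2]
 [-138.9  -46.7  102.8]]
```

View pics/w10.png

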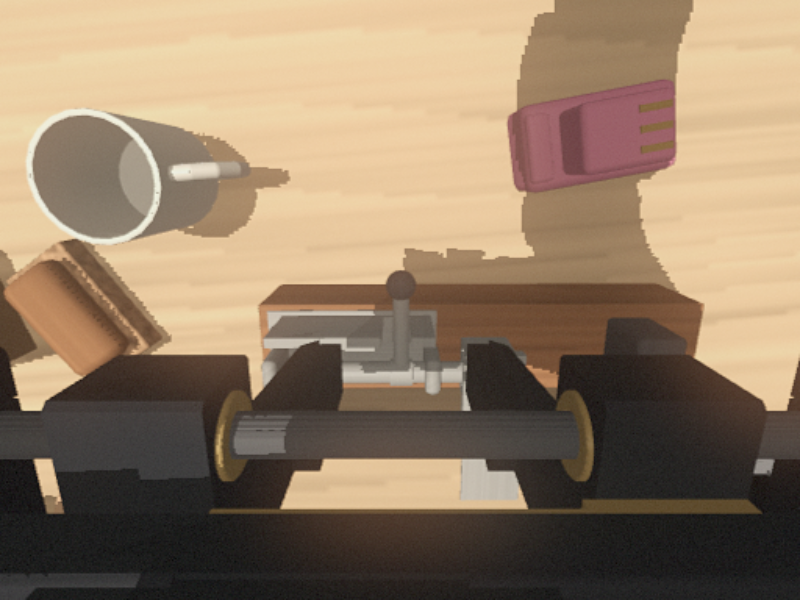

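The knob is at (400,285) with its top at about 98–101 mm, so it is essentially down. I press it gently with closed fingers to be sure.

Request:
step_arm(
  increments=[
    [[0,0,0],[0,0,0]],
    [[-0.15,0,0],[0,0,0]],
    [[0,0,-2],[0,0,0]],
    [[0,0,-3],[0,0,0]],
    [[0,0,-2.5],[0,0,0]],
    [[0,0,-1.3],[0,0,0]],
    [[0,0,-0.7],[0,0,0]],
    [[0,0,-0.4],[0,0,0]],
    [[0,0,-0.3],[0,0,0]],
    [[0,0,0],[0,0,0]],
  ],
  fingers=0,
)

```text
clock: 51.3
tool_pos: [0.4187, -0.14, 0.0977]
eef_rot: [0.041, 0.999, 0.004, -0.0]
contact_force: [-1.6, 1.0, 7.3]
opening: 0.005
finger_force: 3.4
```

Request:
step_arm(
  increments=[
    [[0,0,-0.2],[0,0,0]],
    [[0,0,-0.1],[0,0,0]],
    [[0,0,-0.1],[0,0,0]],
    [[0,0,0],[0,0,0]],
    [[0,0,0],[0,0,0]],
    [[0,0,0],[0,0,0]],
    [[0,0,0],[0,0,0]],
    [[0,0,0],[0,0,0]],
    [[0,0,0],[0,0,0]],
    [[0,0,0],[0,0,0]],
  ],
)

```text
clock: 52.3
tool_pos: [0.4185, -0.14, 0.0955]
eef_rot: [0.041, 0.999, 0.003, 0.001]
contact_force: [-6.1, 0.9, 28.3]
opening: 0.005
finger_force: 14.0
```

```bash
python3 -c "
from ch import *
pose()"
```

```text
q [ 0.6   0.8  -0.62  2.21  1.11  0.48  0.58] chest [[-159.8  -54.8   95.5]] yawY 85.3 rot [0.041 0.999 0.003 0.001] F [-6.1  0.9 28.3]
```

At the hard stop. I back off and do a final check.

Request:
step_arm(
  increments=[
    [[0,0,1],[0,0,0]],
    [[0,0,3],[0,0,0]],
    [[0,0,4],[0,0,0]],
    [[0,0,4],[0,0,0]],
    [[0,0,4],[0,0,0]],
    [[0,4,4],[0,0,0]],
    [[0,4.5,0],[0,0,0]],
    [[0,4.5,0],[0,0,0]],
    [[0,4.5,0],[0,0,0]],
    [[0,0,0],[0,0,0]],
  ],
)

```text
clock: 53.3
tool_pos: [0.4195, 0.0372, 0.2904]
eef_rot: [0.035, 0.999, 0.006, 0.002]
contact_force: [0.5, 0.1, -0.5]
opening: 0.001
finger_force: 0.0
```

Request:
step_arm(
  increments=[
    [[0,4.5,0],[0,0,0]],
    [[0,4.5,0],[0,0,0]],
    [[0,4.5,0],[0,0,0]],
    [[0,4.5,0],[0,0,0]],
    [[0,4.5,0],[0,0,0]],
    [[0,4.5,0],[0,0,0]],
    [[0,4.5,0],[0,0,0]],
    [[0,0,0],[0,0,0]],
    [[0,0,0],[0,0,0]],
    [[0,0,0],[0,0,0]],
  ],
)

```text
clock: 54.3
tool_pos: [0.4198, 0.3431, 0.2884]
eef_rot: [0.042, 0.999, 0.003, 0.0]
contact_force: [0.2, -0.6, -0.5]
opening: 0.006
finger_force: 0.0
```

Run:
```python
from ch import *
pose(); lid()
im,W,Q,C=report('top')
m=(Q[:,0]<-138)&(Q[:,0]>-180)&(abs(Q[:,1]+58)<30)&(Q[:,2]>50)&(Q[:,2]<150)
print('knob',m.sum(),np.round(np.percentile(Q[m],[2,50,98],0),1) if m.sum() else '')
rc('tape',box(W,im,.664,.159,.06,.085,.06))
im2,d,c=snap('scene')
cv2.imwrite('pics/fin.png',np.vstack([cv2.resize(im[90:290,:,::-1],(760,297)),cv2.resize(im2[90:290,:,::-1],(760,297))]))
```

```text
q [-0.26  0.63 -0.87  1.74  0.55  1.03  0.16] chest [[-198.   426.8  288.4]] yawY 85.2 rot [0.042 0.999 0.003 0.   ] F [ 0.2 -0.6 -0.5]
top -140 787 angle -0.001 z at -60 110.3
top -80 864 angle -0.004 z at -60 110.2
top 30 626 angle -0.005 z at -60 110.0
top 90 784 angle 0.001 z at -60 110.5
knob 41 [[-165.3  -62.    88.2]
 [-154.6  -55.3   94.4]
 [-138.9  -47.5   99. ]]
tape 240 c [667.2 154.5] size [44.1 52.1] longaxis 179.9 zmed 75.2
```

View pics/fin.png

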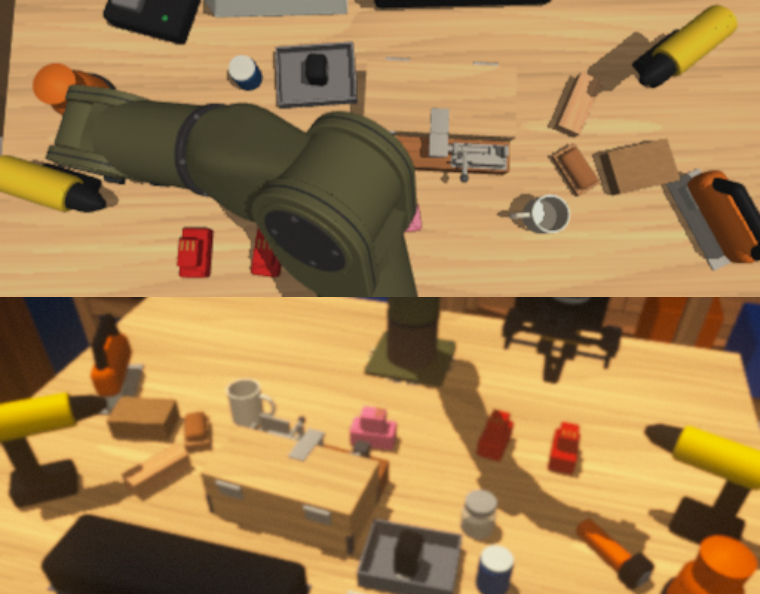

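The final view shows the lid shut, the bolt through the keeper with its knob down at (464,178), the tape upright in the tray at (316,68), and no black packs left on the bench.

```bash
python3 -c "
from plant import r
print(r.finish_job())"
```

```text
the job is handed in; nothing more can be done
None
```

The job is handed in after about 54 s of the 208 s allowed: the tape measure stands in the grey tray, both bench packs are upright in their own bays, the lid is shut past its catch, and the bolt is fully across with its handle down in the notch; no verdict came back, and to reach the tape I first tipped the handle forward, then stood it upright again before sliding the bolt.

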